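# Set up a block for drilling under a strap clamp

### The job

Set up the aluminium block for drilling on the T-slot plate: lay the two steel parallels in line with the slot, one on each side of it, on your side of the stud, and set the aluminium block across both of them, square and centred over the slot. On the far side of the stud, over the slot, stand the packing block that comes level with the top of the raised aluminium block, then lower the slotted strap over the stud so that it lies level along the slot, one end on the aluminium block and the other on the packing. Leave the other packing block, the spanner and the oil can where they are.

Things in the scene. Friction and masses are not known exactly. Their poses are not given: they have to be found in the camera images.
- plate: Dark grey iron T-slot plate, 164 x 120 x 26 mm, lying fixed on the bench. Origin: centre of its underside, z up; top face at z = 26 mm. One open T-slot, 12 mm wide at the top, runs right along its middle along the plate's x axis, which points away from the robot (within about 20 degrees).
- stud: Upright threaded steel stud, 10 mm diameter, held fixed in the plate's slot 4 to 16 mm beyond the plate's centre. Origin: on its axis, level with the plate's top face; axes parallel to the plate's. Its rounded tip is 82 mm above the plate's top face.
- parallel_a: One of two equal bright steel parallels: flat bar 64 mm long (own x) x 12 mm wide (own y) x 24 mm high (z), with round dark marks on its sides, 0.15 kg. Origin: centre of its underside. In place: its centre line about 26 mm to one side of the slot's centre line, its middle about 55 mm to the near side of the stud.
- parallel_b: The other parallel, just the same: 64 mm long (own x) x 12 mm wide (own y) x 24 mm high (z). Origin: centre of its underside.
- work: Rectangular aluminium block 46 mm (own x) x 84 mm (own y) x 22 mm high (z), 0.2 kg, 14 mm bore in its middle, an 8 mm hole towards each end. Origin: centre of its underside. In place: long side across the slot, centre about 55 mm from the stud's axis (27 mm clear of the stud), top 46 mm above the plate, the strap lapping about 20 mm over it.
- block_tall: The taller of two dark steel packing blocks: square from above, 34 x 34 mm, one hole mark on top, 46 mm high (as high as a parallel and the aluminium block together), 0.37 kg. Origin: centre of its underside. Meant to stand with its centre about 40 mm beyond the stud's axis.
- block_short: The other dark steel packing block: oblong from above, 52 mm (own x) x 34 mm (own y), two hole marks on top, only 32 mm high, too low for this job; not to be moved. Origin: centre of its underside.
- strap: Strap clamp: flat dark steel bar 110 mm long (own x) x 34 mm wide (own y) x 12 mm thick (z), both ends alike, 0.28 kg, with a slot through its middle 44 mm long and 16 mm wide. Origin: centre of its underside. In place the 10 mm stud stands in the slot, the strap's centre within about 10 mm of the stud's axis along the slot.
- spanner: Long flat steel spanner, 238 x 38 x 6 mm, lying on the bench to the left; not to be moved. Origin: centre of its underside.
- oil_can: Round grey oil can with a thin brass spout, 84 mm wide, 186 mm high, standing behind the work; not to be moved. Origin: on its underside.

How it is judged:
By the outcome, as a careful person would: the job done as asked, in the order asked, and still so for the second after the job is handed in, with the robot touching nothing.
It also fails if it takes over 125 s, if anything falls off the work surface, if the arm or the gripper's body presses on something with over 40 N, if the wrist force passes 120 N, or if a joint passes its speed limit or range.

### The arm

A 6-joint arm with a two-finger parallel gripper is mounted at the origin on a cart in front of the work surface, level with it; the furniture and walls round the work are solid. World frame = base frame: x ahead of the robot, y to its left, z up, the work surface at z = 0. Lengths are in m, angles in rad, forces in N, time in s.
With the tool pointing down it reaches from about 0.375 to 0.9 m from the base axis. Payload 3.1 kg.
Tool frame: the origin (TCP) lies midway between the tips of the shut fingers; the grasp point (between the pads) lies 19 mm behind it; z points along the fingers, x is the direction in which the jaws open and shut, and the axes are right-handed (so a half turn about z gives the same grasp; the last joint's range is limited). The gripper opens to 85 mm and grips with 20 to 120 N. Pads are 22 mm wide; open, the fingers measure 114 mm over their backs; the gripper's body (76 mm by 85 mm) begins 54 mm behind the grasp point. The pads swing forward as they close: fully open they stand 13 mm farther back than shut.
Start: joints at [-1.371, 0.527, 1.433, -0, 1.181, -0.178], TCP at [0.231, -0.581, 0.231] pointing down, gripper open.
Joint ranges: [-3.08, 3.08], [-0.75, 2.2], [0.22, 2.44], [-1.43, 4.57], [0, 2.65], [-2.85, 2.85]. Speed limits (rad/s): [2.79, 2.79, 3.14, 3.14, 3.14, 3.14].

### API

Orientations are given as a unit quaternion [w, x, y, z].
In Python, from rig import ctrl gives the robot as it stands. The module is installed in compiled form; this text tells all that it offers.
- The arm moves only by the shell command python3 -m jog 'ROWS' [FORCE]. ROWS is JSON, a list that holds one entry, the list of rows, each a list of 7 numbers: the finger opening in cm, from 0 to 8.54, then the shift along the tool's x, y, z in cm, then the turn, a rotation vector about the tool's x, y, z in rad. A call has 1 to 20 rows; each row shifts and turns the pose as measured when the row begins, along the tool's axes as they then stand; what a row does not reach is not made up. A row lasts 1/8 s, in which the tool goes at most 62.5 mm and 10.7 degrees, less where a joint would pass 70% of its speed; a pose out of reach is approached as far as the arm can. A call is refused whole if a number of a shift passes 6.25 or a number of a turn 0.188, either way. A call with a gripper value outside its range is refused whole. The fingers move at their own pace and stop on an object; FORCE is the grip in N (left out, the last holds). Time passes only in rows, so rows that do not move let the fingers close. It gives the time, the measured TCP pose, the force and the opening at its end, in the units of the state.
- ctrl.get_state(): the state, without advancing time (a new reading comes with each control period).
- ctrl.snapshot(name): name is "scene" or "top"; returns a dict with "image" (480x640x3 uint8, red, green, blue), "z_map" (480x640 float32, m along the optical axis (not along the pixel's ray), 0 where there is no reading), "mtx" (3x3 intrinsics, pixels), "D" ([k1, k2, p1, p2, k3] as OpenCV has them; the pictures are not rectified), "xyz" and "orientation" of the camera in the world. Camera axes: x right, y down, z forward; pixel columns grow to the right and rows downward; lengths in m; the calibration is good to about 2 mm. A picture is of the moment at which its call begins.
- ctrl.hand_in(): hands the job in, once; it reports no verdict.
The state is a dict: "time": time; "joint_pos": joint angles; "joint_velocities": joint speeds; "joint_efforts": joint torques, N m; "position": TCP position; "eef_rot": TCP orientation; "contact_force": force on the tool from outside, world axes, zero at the start; "ft_torque": the same for the moment, N m; "opening": finger opening in m.
Only numpy, scipy, OpenCV 4.12 (cv2) and the standard library are available. Lean on these libraries where they do the work, as an engineer would, in place of code of your own. Each camera call takes 0.05 s, during which the arm holds its last target.

## Working session

There is one attempt and no reset: what is moved stays moved. The work goes in short steps, Python scripts to look and compute and a shell command to move; the robot and the scene stay as the last step left them, time stands still between calls to the robot, and variables do not carry over. Pictures are saved under pics/ and viewed, and the job is handed in when it is done.

```bash
mkdir -p pics; ls; cat > h.py <<'E'
import numpy as np, cv2
from rig import ctrl
from scipy.spatial.transform import Rotation as R
def q2R(q): return R.from_quat([q[1],q[2],q[3],q[0]]).as_matrix()
def snap(name,tag):
    s=ctrl.snapshot(name); np.savez('pics/%s.npz'%tag,**{k:np.asarray(v) for k,v in s.items()})
    cv2.imwrite('pics/%s.png'%tag,s['image'][:,:,::-1]); return s
def load(tag): return dict(np.load('pics/%s.npz'%tag))
def ray(s,u,v):
    p=cv2.undistortPoints(np.array([[[u,v]]],float),s['mtx'],s['D'])[0,0]
    return np.array(s['xyz']), q2R(s['orientation'])@np.array([p[0],p[1],1.])
def atz(s,u,v,z):
    o,d=ray(s,u,v); return o+d*(z-o[2])/d[2]
def dep(s,u,v):
    o,d=ray(s,u,v); return o+d*float(s['z_map'][int(round(v)),int(round(u))])
def tri(s1,p1,s2,p2):
    o1,d1=ray(s1,*p1);o2,d2=ray(s2,*p2);d1/=np.linalg.norm(d1);d2/=np.linalg.norm(d2)
    A=np.stack([d1,-d2],1);t=np.linalg.lstsq(A,o2-o1,rcond=None)[0]
    a=o1+t[0]*d1;b=o2+t[1]*d2; return (a+b)/2,np.linalg.norm(a-b)
def cloud(s):
    h,w=s['z_map'].shape;uu,vv=np.meshgrid(np.arange(w),np.arange(h))
    p=cv2.undistortPoints(np.stack([uu,vv],-1).reshape(-1,1,2).astype(float),s['mtx'],s['D'])[:,0]
    d=np.c_[p,np.ones(len(p))]*s['z_map'].reshape(-1,1)
    return (d@q2R(s['orientation']).T+np.array(s['xyz'])).reshape(h,w,3)
def toolvec(target,yaw=None):
    """shift in tool cm to bring TCP to target; """
    st=ctrl.get_state();M=q2R(st['eef_rot']);return M.T@(np.array(target)-np.array(st['position']))*100
E
python3 - <<'E'
from h import *
for n in ('scene','top'):
    s=snap(n,n+'0'); print(n,np.round(s['xyz'],4),np.round(s['orientation'],4),s['mtx'].tolist(),s['D'])
st=ctrl.get_state()
for k,v in st.items(): print(k,np.round(v,4))
print(np.round(q2R(st['eef_rot']),3))
E
```

```text
pics
scene [-0.1634  0.7848  0.6748] [ 0.2007 -0.3899  0.7876 -0.4327] [[491.7192877307975, 0.0, 320.52039578806], [0.0, 491.7192877307975, 231.20068618270864], [0.0, 0.0, 1.0]] [-0.0856284  0.         0.         0.         0.       ]
top [0.4772 0.1945 1.301 ] [ 0.0157 -0.6992  0.7139 -0.035 ] [[468.6755332591993, 0.0, 317.6780449751969], [0.0, 468.6755332591993, 236.29037103035267], [0.0, 0.0, 1.0]] [-0.10162125  0.          0.          0.          0.        ]
time 0.1
joint_pos [-1.3705  0.5284  1.4338 -0.      1.1814 -0.1785]
joint_velocities [ 0.001  -0.0011 -0.0016 -0.0002  0.0004  0.0011]
joint_efforts [-2.00000e-04 -4.43304e+01 -1.78586e+01 -3.00000e-04  3.90000e-03
  0.00000e+00]
position [ 0.231  -0.58    0.2304]
eef_rot [-7.000e-04  8.276e-01 -5.613e-01 -7.000e-04]
contact_force [ 1.0111  0.5777 -0.5308]
ft_torque [-0.0064 -0.0208 -0.0167]
opening 0.0853
[[ 0.37  -0.929 -0.   ]
 [-0.929 -0.37   0.002]
 [-0.002 -0.    -1.   ]]
```

View pics/scene0.png

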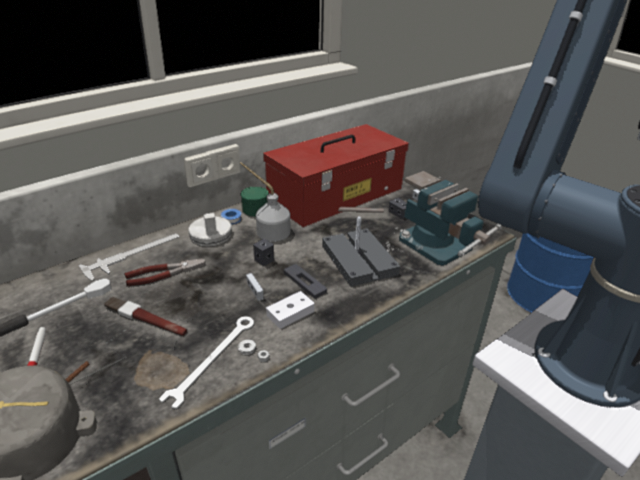

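View pics/top0.png

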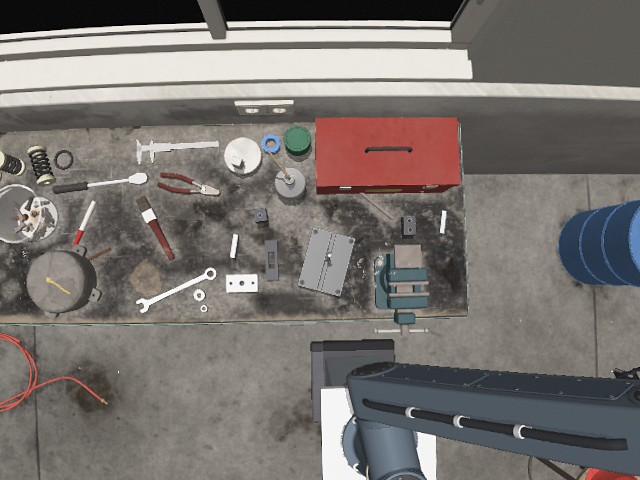

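The scene view shows the plate, block and strap at about (360,255), (290,308) and (305,280). The top view shows the plate at (327,262), the strap at (271,260), the aluminium block at (241,283), a parallel at (234,246), probably the second at (443,222), the tall block at (261,215) and the short block at (408,225). I'll enlarge these.

```bash
python3 - <<'E'
from h import *
a=load('top0')['image'][:,:,::-1]
cv2.imwrite('pics/t0a.png',cv2.resize(a[200:300,215:365],None,fx=5.3,fy=5.3,interpolation=cv2.INTER_CUBIC))
cv2.imwrite('pics/t0b.png',cv2.resize(a[190:280,360:470],None,fx=6,fy=6,interpolation=cv2.INTER_CUBIC))
b=load('scene0')['image'][:,:,::-1]
cv2.imwrite('pics/s0a.png',cv2.resize(b[210:330,235:405],None,fx=4.7,fy=4.7,interpolation=cv2.INTER_CUBIC))
cv2.imwrite('pics/s0b.png',cv2.resize(b[160:270,380:530],None,fx=5,fy=5,interpolation=cv2.INTER_CUBIC))
E
```

```text
(no output)
```

View pics/t0a.png

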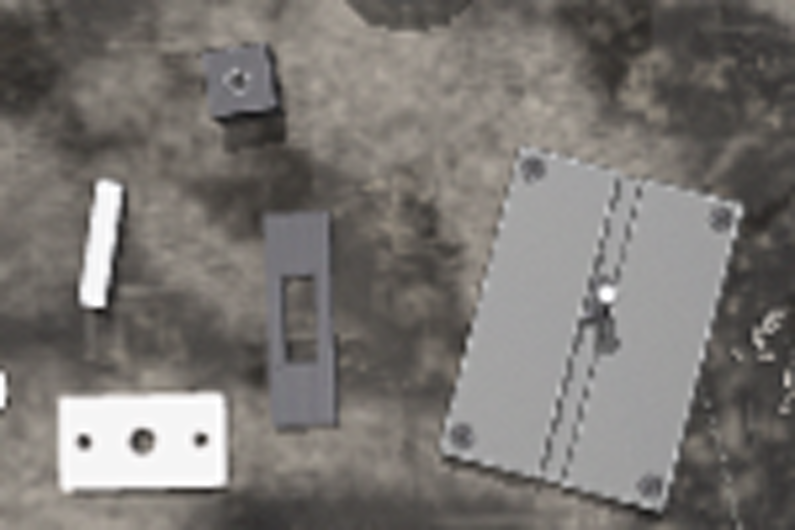

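View pics/t0b.png

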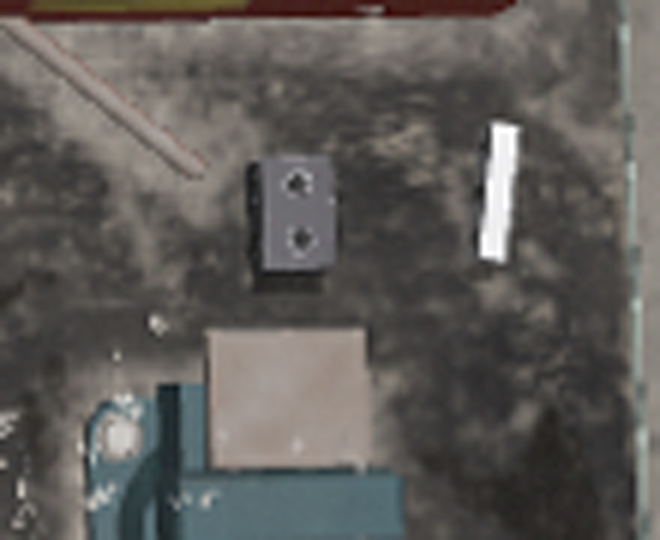

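View pics/s0a.png

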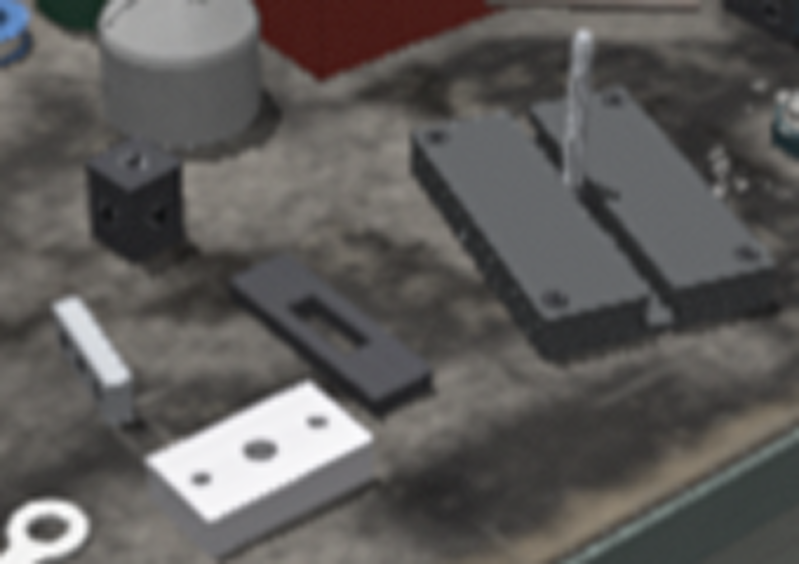

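View pics/s0b.png

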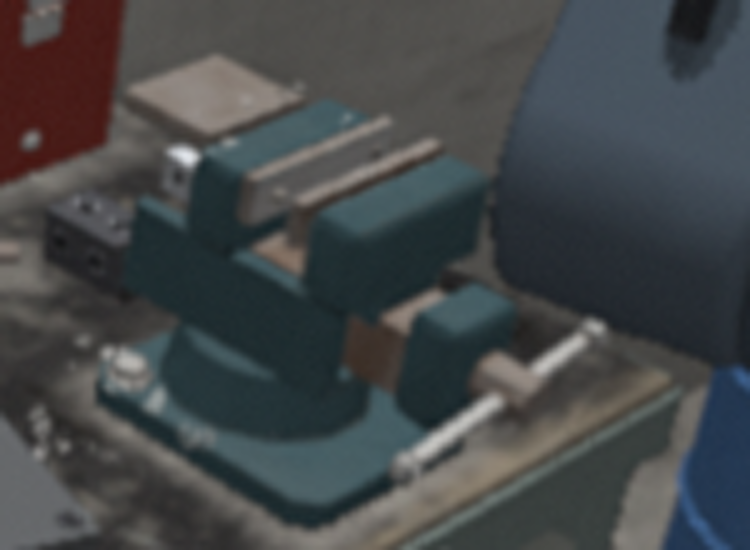

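```bash
cat > m0.py <<'E'
from h import *
T=load('top0');S=load('scene0')
ca=lambda c:(215+(c[0]+.5)/5.3-.5,200+(c[1]+.5)/5.3-.5)
cb=lambda c:(360+(c[0]+.5)/6-.5,190+(c[1]+.5)/6-.5)
sa=lambda c:(235+(c[0]+.5)/4.7-.5,210+(c[1]+.5)/4.7-.5)
O={'parL':(ca,.024,[(96,180),(124,183),(104,307),(79,304)]),
'work':(ca,.022,[(58,397),(224,393),(228,489),(62,491)]),
'strap':(ca,.012,[(264,212),(330,213),(338,426),(273,427)]),
'tall':(ca,.046,[(204,54),(268,42),(278,104),(217,118)]),
'plate':(ca,.026,[(521,149),(742,207),(663,512),(443,453)]),
'parR':(cb,.024,[(492,122),(520,127),(504,262),(478,257)])}
for k,(f,z,cs) in O.items():
    P=np.array([atz(T,*f(c),z) for c in cs])[:,:2]
    (c,wh,an)=cv2.minAreaRect(P.astype(np.float32)*1000)
    e=(P[0]+P[1]-P[2]-P[3]);
    print(k,'ctr',P.mean(0).round(4),'axisdeg(long 01->23)',np.degrees(np.arctan2(e[1],e[0])).round(1),'rect',np.round(wh,1))
print('stud',atz(T,*ca((607,294)),.107))
# triangulation of centres
tri_l={'work bore':((142,440),(261,450)),'tall hole':((238,80),(135,161)),'strapL corner near':((338,426),(430,376)),'strap far':((264,212),(275,255)),'plate far L':((521,149),(413,130)),'plate near R':((663,512),(775,268)),'stud tip':((607,294),(583,38)),'parL near R':((104,307),(131,381)),'parL far L?':((96,180),(55,305))}
for k,(a,b) in tri_l.items():
    p,r=tri(T,ca(a),S,sa(b)); print(k,p.round(4),'gap',round(r,4))
C=cloud(T)
for k,(f,z,cs) in O.items():
    m=np.zeros((480,640),np.uint8);cv2.fillPoly(m,[np.round([f(c) for c in cs]).astype(int)],1)
    m2=cv2.erode(m,np.ones((3,3)));zz=C[...,2][m2>0] if m2.sum() else C[...,2][m>0]
    # mask by height
    mm=cv2.dilate(m,np.ones((9,9)));Q=C[(mm>0)&(C[...,2]>z-.008)&(C[...,2]<z+.01)]
    (c,wh,an)=cv2.minAreaRect(Q[:,:2].astype(np.float32)*1000)
    print(k,'depth z',np.median(zz).round(4),zz.std().round(4),'mean',Q.mean(0).round(4),'rect',np.round(c,1),np.round(wh,1),round(an,1))
E
python3 m0.py
```

```text
parL ctr [0.548  0.3883] axisdeg(long 01->23) -9.1 rect [14.5 64.6]
work ctr [0.4455 0.3681] axisdeg(long 01->23) 1.6 rect [49.1 86.4]
strap ctr [0.5073 0.2867] axisdeg(long 01->23) 1.4 rect [112.3  34.2]
tall ctr [0.6287 0.3126] axisdeg(long 01->23) 9.6 rect [33.4 33. ]
plate ctr [0.4984 0.1365] axisdeg(long 01->23) -15.8 rect [117.9 161.9]
parR ctr [ 0.6027 -0.1898] axisdeg(long 01->23) -8.9 rect [13.4 63.9]
stud [0.51410543 0.13279955 0.107     ]
work bore [0.4463 0.3684 0.0192] gap 0.0013
tall hole [0.6283 0.3142 0.0444] gap 0.0012
strapL corner near [0.4523 0.2697 0.0066] gap 0.0022
strap far [0.5556 0.2957 0.0254] gap 0.0212
plate far L [0.5923 0.1712 0.0253] gap 0.0001
plate near R [0.4042 0.1022 0.0214] gap 0.0
stud tip [0.5141 0.1326 0.1047] gap 0.0002
parL near R [0.5156 0.3879 0.0199] gap 0.0008
parL far L? [0.5801 0.3897 0.0223] gap 0.0025
parL depth z 0.0238 0.0028 mean [0.5481 0.3887 0.0238] rect [547.9 389.4] [12.9 63.2] 81.2
work depth z 0.0218 0.0797 mean [0.4453 0.3681 0.0221] rect [445.6 367.9] [46.4 81.2] 1.4
strap depth z 0.0112 0.0864 mean [0.5079 0.2884 0.0113] rect [508.1 287.7] [133.1  57.7] 3.1
tall depth z 0.0463 0.0025 mean [0.6279 0.3143 0.046 ] rect [628.4 314.7] [34.  34.3] 7.0
plate depth z 0.0259 0.0641 mean [0.499  0.1374 0.0262] rect [499.4 137.2] [120.2 164.5] 73.8
parR depth z 0.0251 0.0028 mean [ 0.6018 -0.188   0.0241] rect [ 603.2 -189. ] [14.2 65.1] 81.4
```

```bash
python3 - <<'E'
from h import *
T=load('top0');C=cloud(T)
H=C[...,2]
for n,(a,b,c,d) in {'vise':(370,245,432,335),'can':(270,145,308,205),'toolbox':(315,115,462,195),'short':(400,212,418,238),'arm-side':(432,205,465,320),'stud':(322,248,336,262)}.items():
    Z=C[b:d,a:c].reshape(-1,3);Z=Z[(Z[:,2]>.03)&(Z[:,2]<.6)]
    if len(Z): print(n,'maxz',np.percentile(Z[:,2],99.5).round(3),'x',np.percentile(Z[:,0],[1,99]).round(3),'y',np.percentile(Z[:,1],[1,99]).round(3))
# slot line refine: plate left/right edges from cloud
Z=C[225:300,295:360].reshape(-1,3);Q=Z[(Z[:,2]>.022)&(Z[:,2]<.030)]
print(len(Q),Q.mean(0))
hull=cv2.minAreaRect(Q[:,:2].astype(np.float32)*1000);print(hull)
# slot from dark pixels: rows crop lines
g=cv2.cvtColor(T['image'],cv2.COLOR_RGB2GRAY)
for v in (236,240,246,270,276,282,288): print(v,g[v,312:345] if v<260 else g[v,305:338])
E
```

```text
vise maxz 0.156 x [0.312 0.532] y [-0.106  0.004]
can maxz 0.174 x [0.673 0.816] y [0.189 0.272]
toolbox maxz 0.174 x [0.685 0.901] y [-0.2    0.161]
short maxz 0.039 x [0.569 0.619] y [-0.11  -0.076]
stud maxz 0.112 x [0.509 0.531] y [0.125 0.145]
2153 [0.49885769 0.13762082 0.02614205]
((499.2155456542969, 137.196533203125), (120.14552307128906, 164.19320678710938), 73.78974151611328)
236 [164 164 165 164 164 164 163 163 162 161 163 162 163 162 162 161 161 163
 172 107 154 162 162  91 154 161 161 161 161 160 160 161 162]
240 [164 164 164 163 163 163 164 162 163 163 161 163 163 161 160 161 161 178
 163 163 162 162  99 153 162 160 160 159 160 160 158 159 158]
246 [164 164 162 161 162 162 162 162 163 162 162 161 162 160 161 169 103 152
 160 161 131 165 163 160 162 160 160 158 159 158 159 158 159]
270 [163 162 161 162 162 161 162 160 161 162 161 162 162 162 159 160 166 108
 153 161 161  92 153 162 160 161 161 160 158 158 157 158 158]
276 [163 163 163 163 162 161 161 160 161 161 162 160 162 160 168  84 150 162
 162 126 175 165 160 159 159 161 160 160 158 159 157 158 158]
282 [159 162 161 162 161 161 160 160 161 159 161 161 162 131 155 161 161 161
 117 154 162 160 160 159 160 160 160 159 158 157 158 156 155]
288 [ 77  74  68  83 113 155 149 148 155 167 163 171 119 154 159 162 117 167
 164 162 161 160 161 159 157 157 158 158 158 157 157 158 153]
```

```bash
python3 - <<'E'
from h import *
T=load('top0')
a=T['image'][225:300,290:365,::-1]
cv2.imwrite('pics/t0p.png',cv2.resize(a,(600,600),interpolation=cv2.INTER_CUBIC))
E
```

```text
(no output)
```

View pics/t0p.png

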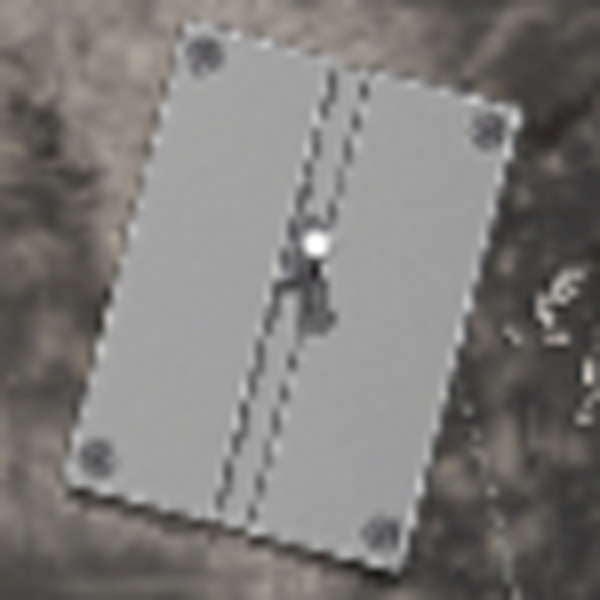

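```bash
python3 - <<'E'
from h import *
T=load('top0');f=lambda c:(290+(c[0]+.5)/8-.5,225+(c[1]+.5)/8-.5)
A=lambda c,z=.026:atz(T,*f(c),z)[:2]
l0,l1,r0,r1=A((334,75)),A((219,512)),A((364,82)),A((250,520))
for a,b in((l0,l1),(r0,r1)): print('slot yaw',np.degrees(np.arctan2(*(a-b)[::-1])).round(2))
c=[A(p) for p in((186,24),(520,105),(402,572),(70,487))]
for a,b in((c[0],c[3]),(c[1],c[2])): print('edge yaw',np.degrees(np.arctan2(*(a-b)[::-1])).round(2),np.linalg.norm(a-b))
print('end',[np.degrees(np.arctan2(*(a-b)[::-1])).round(2) for a,b in((c[1],c[0]),(c[2],c[3]))])
ctr=np.mean(c,0);print('plate',ctr.round(4),'slot mid',((l0+l1+r0+r1)/4).round(4))
th=np.radians(-16.1);u=np.array([np.cos(th),np.sin(th)]);v=np.array([-u[1],u[0]])
for q in(l0,l1,r0,r1): print('t',round((q-ctr)@v*1000,1))
st=A((316,243),.107);print('stud',st.round(4),((st-ctr)@u*1000).round(1),((st-ctr)@v*1000).round(1))
E
```

```text
slot yaw -16.06
slot yaw -15.94
edge yaw -15.23 0.16223821563067
edge yaw -15.69 0.16394926980855767
end [np.float64(-104.8), np.float64(-105.63)]
plate [0.499  0.1364] slot mid [0.499  0.1374]
t 6.3
t 6.2
t -4.2
t -4.6
stud [0.5144 0.1329] 15.7 1.0
```

```bash
cat >> h.py <<'E'
def plan(x,y,z,yaw):
    """rotate first, then shift: print turn rotvec (tool, rad) and shift in cm in the turned tool frame"""
    st=ctrl.get_state();M=q2R(st['eef_rot']);a=np.radians(yaw)
    G=np.array([[np.cos(a),np.sin(a),0],[np.sin(a),-np.cos(a),0],[0,0,-1.]])
    rv=R.from_matrix(M.T@G).as_rotvec();d=np.array([x,y,z])-np.array(st['position'])
    print('t',round(st['time'],2),'pos',np.round(st['position'],4),'yaw',round(np.degrees(np.arctan2(M[1,0],M[0,0])),2),'open',round(st['opening'],4),'F',np.round(st['contact_force'],1),'q6',round(st['joint_pos'][5],2))
    print(' turn',rv.round(3),'rows>=%.1f'%(np.abs(rv).max()/.18),' shift after turn',(G.T@d*100).round(2),' shift now',(M.T@d*100).round(2),'len',round(np.linalg.norm(d)*100,1))
if __name__=='__main__':
    import sys; plan(*[float(x) for x in sys.argv[1:5]])
E
python3 h.py 0.603 -0.189 0.2 -98.8
```

```text
t 0.1 pos [ 0.231  -0.58    0.2304] yaw -68.3 open 0.0853 F [ 1.   0.6 -0.5] q6 -0.18
 turn [0.    0.002 0.532] rows>=3.0  shift after turn [-44.34 -30.78   3.04]  shift now [-22.57 -49.02   3.1 ] len 54.1
```

```bash
python3 -m jog '[[[4,0,0,0,0,0,0.177],[4,0,0,0,0,0,0.177],[4,0,0,0,0,0,0.177],[4,-4.43,-3.08,0,0,0,0],[4,-4.43,-3.08,0,0,0,0],[4,-4.43,-3.08,0,0,0,0],[4,-4.43,-3.08,0,0,0,0],[4,-4.43,-3.08,0,0,0,0],[4,-4.43,-3.08,0,0,0,0],[4,-4.43,-3.08,0,0,0,0],[4,-4.43,-3.08,0,0,0,0],[4,-4.43,-3.08,0,0,0,0],[4,0,0,0,0,0,0]]]' 40; python3 h.py 0.603 -0.189 0.15 -98.8
```

```text
time: 1.72
position: [0.5807, -0.223, 0.2255]
eef_rot: [0.001, -0.643, 0.766, 0.005]
contact_force: [-0.3, -0.1, 0.0]
opening: 0.0397
t 1.73 pos [ 0.5807 -0.223   0.2255] yaw -99.99 open 0.0397 F [-0.3 -0.1  0. ] q6 1.19
 turn [ 0.006  0.009 -0.021] rows>=0.1  shift after turn [-3.7  -1.68  7.55]  shift now [-3.66 -1.65  7.57] len 8.6
```

```bash
python3 -m jog '[[[4,-3.7,-1.68,0,0.006,0.009,-0.021],[4,0,0,6,0,0,0],[4,0,0,6,0,0,0],[4,0,0,0,0,0,0]]]' 40; python3 h.py 0.603 -0.189 0.004 -98.8; python3 - <<'E'
from h import *
s=snap('top','top1');cv2.imwrite('pics/top1c.png',cv2.resize(s['image'][170:300,350:490,::-1],None,fx=4.5,fy=4.5))
s=snap('scene','sc1');cv2.imwrite('pics/sc1c.png',cv2.resize(s['image'][120:270,360:530,::-1],None,fx=4,fy=4))
E
```

```text
time: 2.22
position: [0.6036, -0.1911, 0.1032]
eef_rot: [-0.001, -0.651, 0.759, -0.001]
contact_force: [-0.8, 0.0, -0.6]
opening: 0.0401
t 2.23 pos [ 0.6036 -0.1911  0.1032] yaw -98.76 open 0.0401 F [-0.8  0.  -0.6] q6 1.24
 turn [-0.    -0.003  0.001] rows>=0.0  shift after turn [-0.2   0.09  9.92]  shift now [-0.23  0.1   9.92] len 9.9
```

View pics/top1c.png

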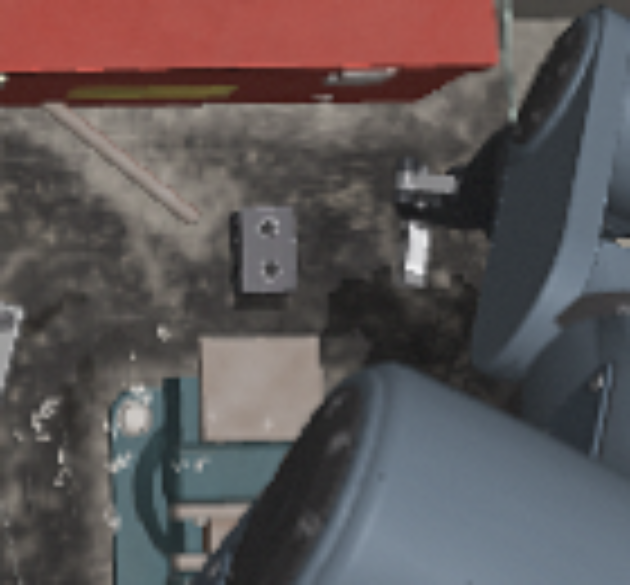

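View pics/sc1c.png

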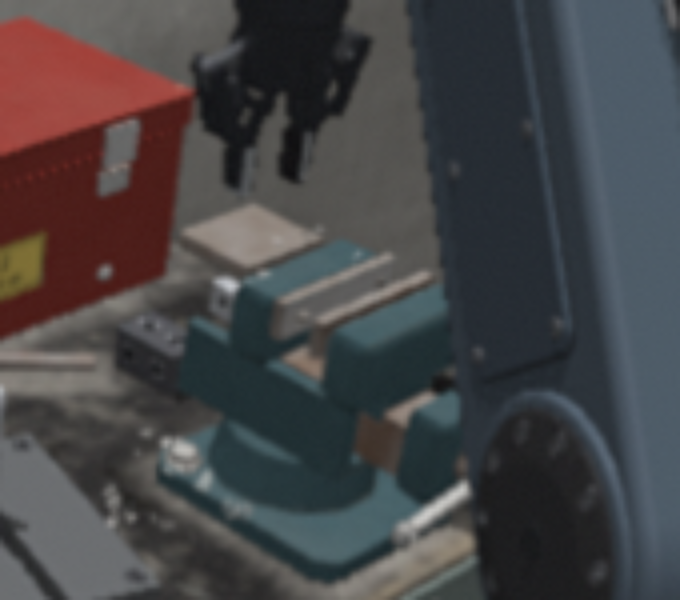

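The gripper is over the right parallel, whose near end shows at crop (415,255), and the vise is clear. I'll descend and close.

```bash
python3 -m jog '[[[4,-0.2,0.1,4,0,0,0],[4,0,0,3,0,0,0],[4,0,0,1.8,0,0,0],[4,0,0,0.6,0,0,0],[4,0,0,0,0,0,0]]]' 40; python3 h.py 0.603 -0.189 0.005 -98.8
```

```text
time: 2.95
position: [0.6187, -0.2, 0.0278]
eef_rot: [0.007, -0.65, 0.76, -0.02]
contact_force: [0.4, 0.7, 0.3]
opening: 0.0402
t 2.95 pos [ 0.6187 -0.2     0.0278] yaw -98.94 open 0.0402 F [0.4 0.7 0.3] q6 1.25
 turn [-0.039 -0.016 -0.002] rows>=0.2  shift after turn [-0.85  1.72  2.28]  shift now [-0.88  1.81  2.2 ] len 3.0
```

```bash
python3 - <<'E'
from h import *
st=ctrl.get_state()
for k in('joint_pos','joint_velocities','joint_efforts'): print(k,np.round(st[k],3))
s=snap('scene','sc2');cv2.imwrite('pics/sc2c.png',s['image'][:,:,::-1])
s=snap('top','top2')
st=ctrl.get_state();print(st['position'],st['joint_velocities'])
E
```

```text
joint_pos [-0.483  0.812  1.529 -0.004  0.758  1.246]
joint_velocities [-0.003 -0.018 -0.01  -0.001  0.004 -0.   ]
joint_efforts [-6.6000e-02 -4.8907e+01 -1.1307e+01 -1.0000e-02 -1.6400e-01  0.0000e+00]
[ 0.61885463 -0.19996429  0.02804288] [ 0.00207579  0.00260727  0.00581796 -0.00111295 -0.00100355 -0.00087723]
```

View pics/sc2c.png

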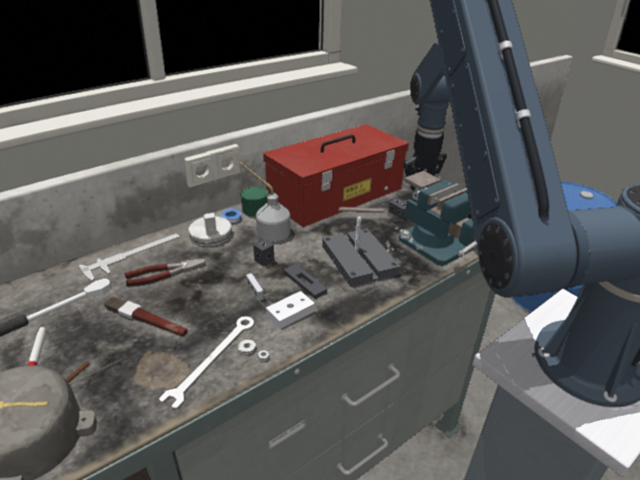

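View pics/top2.png

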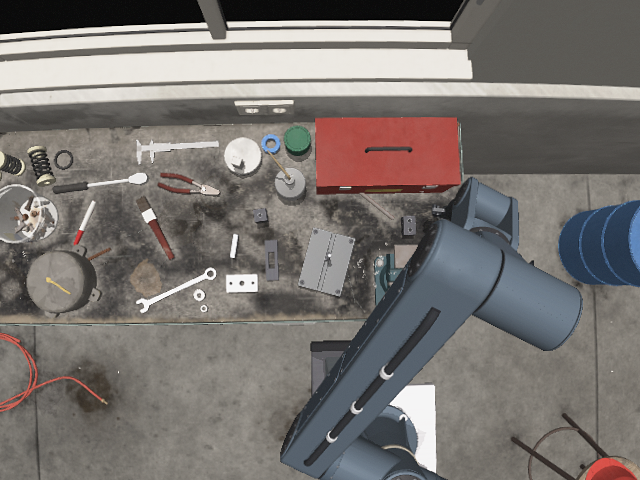

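```bash
python3 -m jog '[[[4,0,0,-1,-0.02,-0.008,0],[4,0,0,0,-0.018,-0.008,0],[4,-0.4,0.9,0,0,0,0],[4,-0.4,0.9,0,0,0,0],[4,0,0,0,0,0,0]]]' 40; python3 h.py 0.603 -0.189 0.005 -98.8
```

```text
time: 3.68
position: [0.6005, -0.1878, 0.0398]
eef_rot: [0.0, -0.65, 0.76, -0.0]
contact_force: [0.5, 0.6, -0.3]
opening: 0.0404
t 3.67 pos [ 0.6005 -0.1878  0.0398] yaw -98.89 open 0.0404 F [ 0.5  0.6 -0.3] q6 1.24
 turn [-0.001  0.    -0.002] rows>=0.0  shift after turn [ 0.08 -0.27  3.48]  shift now [ 0.08 -0.26  3.48] len 3.5
```

Now down gently, in smaller steps.

```bash
python3 -m jog '[[[4,0.04,-0.26,0,0,0,0],[4,0,0,1,0,0,0],[4,0,0,1,0,0,0],[4,0,0,0,0,0,0]]]' 40; python3 h.py 0.603 -0.189 0.005 -98.8
```

```text
time: 4.18
position: [0.603, -0.1886, 0.0176]
eef_rot: [0.0, -0.65, 0.76, -0.0]
contact_force: [-0.3, 0.1, -0.6]
opening: 0.0401
t 4.17 pos [ 0.603  -0.1886  0.0176] yaw -98.89 open 0.0401 F [-0.3  0.1 -0.6] q6 1.25
 turn [-0.001  0.    -0.002] rows>=0.0  shift after turn [ 0.04 -0.    1.26]  shift now [ 0.04 -0.    1.26] len 1.3
```

```bash
python3 -m jog '[[[4,0,0,0.7,0,0,0],[4,0,0,0.4,0,0,0],[4,0,0,0,0,0,0]]]' 40; python3 h.py 0.603 -0.189 0.005 -98.8;  python3 -m jog '[[[2,0,0,0,0,0,0],[1,0,0,0,0,0,0],[0.6,0,0,0,0,0,0],[0.6,0,0,0,0,0,0],[0.6,0,0,0,0,0,0]]]' 50;python3 h.py 0.603 -0.189 0.005 -98.8
```

```text
time: 4.55
position: [0.603, -0.1886, 0.0054]
eef_rot: [0.0, -0.65, 0.76, 0.0]
contact_force: [0.3, 0.6, -0.5]
opening: 0.0404
t 4.55 pos [ 0.603  -0.1886  0.0054] yaw -98.89 open 0.0404 F [ 0.3  0.6 -0.5] q6 1.25
 turn [-0.     0.    -0.002] rows>=0.0  shift after turn [ 0.04 -0.    0.04]  shift now [ 0.04 -0.    0.04] len 0.1
time: 5.18
position: [0.6032, -0.1887, 0.0058]
eef_rot: [0.0, -0.65, 0.76, -0.0]
contact_force: [-0.2, -1.2, -1.2]
opening: 0.0105
t 5.17 pos [ 0.6032 -0.1887  0.0058] yaw -98.89 open 0.0105 F [-0.2 -1.2 -1.2] q6 1.25
 turn [-0.001  0.    -0.002] rows>=0.0  shift after turn [0.03 0.02 0.08]  shift now [0.03 0.02 0.08] len 0.1
```

```bash
python3 -m jog '[[[0.6,0,0,-1,0,0,0],[0.6,0,0,-4,0,0,0],[0.6,0,0,-6,0,0,0],[0.6,0,0,-6,0,0,0],[0.6,0,0,-4,0,0,0],[0.6,0,0,0,0,0,0]]]' 50;python3 h.py 0.4542 0.1229 0.22 -106
```

```text
time: 5.92
position: [0.6028, -0.1886, 0.2242]
eef_rot: [0.0, -0.65, 0.76, -0.0]
contact_force: [-0.1, 0.5, -2.2]
opening: 0.0108
t 5.92 pos [ 0.6028 -0.1886  0.2242] yaw -98.9 open 0.0108 F [-0.1  0.5 -2.2] q6 1.25
 turn [-0.001  0.     0.124] rows>=0.7  shift after turn [-25.85  22.88   0.42]  shift now [-28.48  19.5    0.41] len 34.5
```

```bash
python3 -m jog '[[[0.6,0,0,0,0,0,0.124],[0.6,-3.2,2.86,0,0,0,0],[0.6,-3.2,2.86,0,0,0,0],[0.6,-3.2,2.86,0,0,0,0],[0.6,-3.2,2.86,0,0,0,0],[0.6,-3.2,2.86,0,0,0,0],[0.6,-3.2,2.86,0,0,0,0],[0.6,-3.2,2.86,0,0,0,0],[0.6,-3.2,2.86,0,0,0,0],[0.6,0,0,0,0,0,0]]]' 50;python3 h.py 0.4542 0.1229 0.12 -106
```

```text
time: 7.18
position: [0.4384, 0.1315, 0.2126]
eef_rot: [-0.009, -0.599, 0.801, 0.01]
contact_force: [-0.1, 0.6, -1.6]
opening: 0.0106
t 7.17 pos [0.4384 0.1315 0.2126] yaw -106.44 open 0.0106 F [-0.1  0.6 -1.6] q6 1.9
 turn [ 0.028 -0.002 -0.008] rows>=0.2  shift after turn [ 0.39 -1.76  9.26]  shift now [ 0.36 -2.01  9.21] len 9.4
```

```bash
python3 -m jog '[[[0.6,0,0,0,0.028,-0.002,-0.008],[0.6,0.39,-1.76,0,0,0,0],[0.6,0,0,3,0,0,0],[0.6,0,0,3,0,0,0],[0.6,0,0,2,0,0,0],[0.6,0,0,0,0,0,0]]]' 50;python3 h.py 0.4542 0.1229 0.06 -106
```

```text
time: 7.92
position: [0.4642, 0.1155, 0.1295]
eef_rot: [0.003, -0.599, 0.801, -0.004]
contact_force: [0.7, 0.4, -1.2]
opening: 0.0108
t 7.92 pos [0.4642 0.1155 0.1295] yaw -106.36 open 0.0108 F [ 0.7  0.4 -1.2] q6 1.87
 turn [-0.011  0.    -0.006] rows>=0.1  shift after turn [-0.43  1.16  6.95]  shift now [-0.43  1.24  6.94] len 7.1
```

```bash
python3 -m jog '[[[0.6,-0.2,0.6,0,-0.011,0,-0.006],[0.6,-0.2,0.5,0,0,0,0],[0.6,0,0,2,0,0,0],[0.6,0,0,2,0,0,0],[0.6,0,0,1,0,0,0],[0.6,0,0,0,0,0,0]]]' 50;python3 h.py 0.4542 0.1229 0.06 -106
```

```text
time: 8.68
position: [0.4593, 0.1223, 0.0828]
eef_rot: [0.005, -0.601, 0.799, -0.003]
contact_force: [-0.7, 0.0, -1.3]
opening: 0.0104
t 8.68 pos [0.4593 0.1223 0.0828] yaw -106.05 open 0.0104 F [-0.7  0.  -1.3] q6 1.87
 turn [-0.011  0.004 -0.001] rows>=0.1  shift after turn [0.09 0.51 2.28]  shift now [0.1  0.53 2.28] len 2.3
```

```bash
python3 -m jog '[[[0.6,0,0,0,-0.011,0.004,0],[0.6,0.09,0.5,0,0,0,0],[0.6,0,0,1,0,0,0],[0.6,0,0,1,0,0,0],[0.6,0,0,0,0,0,0]]]' 50;python3 h.py 0.4542 0.1229 0.034 -106
```

```text
time: 9.3
position: [0.4551, 0.1231, 0.0632]
eef_rot: [0.001, -0.602, 0.799, -0.001]
contact_force: [0.1, -0.7, -1.5]
opening: 0.0111
t 9.3 pos [0.4551 0.1231 0.0632] yaw -106.03 open 0.0111 F [ 0.1 -0.7 -1.5] q6 1.88
 turn [-0.003  0.001 -0.001] rows>=0.0  shift after turn [0.04 0.08 2.92]  shift now [0.04 0.08 2.92] len 2.9
```

```bash
python3 -m jog '[[[0.6,0.04,0.09,0,-0.003,0,0],[0.6,0,0,1,0,0,0],[0.6,0,0,1,0,0,0],[0.6,0,0,0.5,0,0,0],[0.6,0,0,0,0,0,0]]]' 50;python3 h.py 0.4542 0.1229 0.033 -106
python3 - <<'E'
from h import *
s=snap('scene','sc3');cv2.imwrite('pics/sc3c.png',cv2.resize(s['image'][190:300,300:440,::-1],None,fx=5,fy=5))
E
```

```text
time: 9.93
position: [0.4541, 0.1229, 0.0359]
eef_rot: [-0.0, -0.602, 0.799, 0.001]
contact_force: [0.2, -0.4, -0.9]
opening: 0.0107
t 9.93 pos [0.4541 0.1229 0.0359] yaw -106.04 open 0.0107 F [ 0.2 -0.4 -0.9] q6 1.88
 turn [ 0.001  0.    -0.001] rows>=0.0  shift after turn [-0.   -0.01  0.29]  shift now [-0.   -0.01  0.29] len 0.3
```

View pics/sc3c.png

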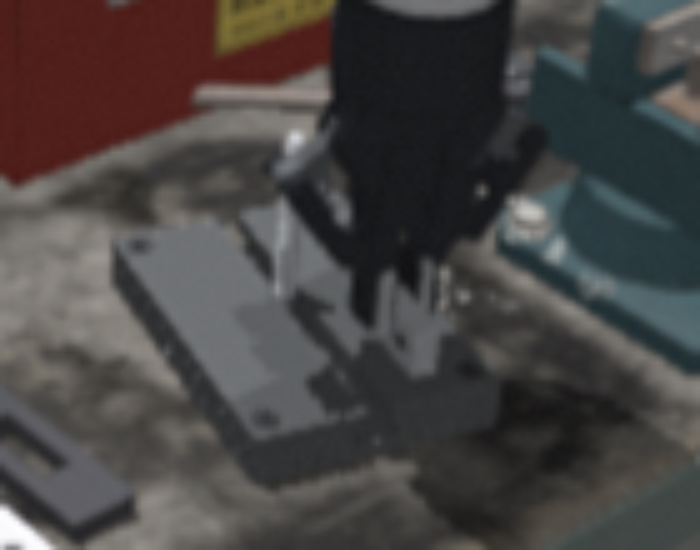

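The parallel, at crop (410,330), is held just above the plate's right half, with the stud clear. I'll set it down and release.

```bash
python3 -m jog '[[[0.6,0,0,0.3,0,0,0],[0.6,0,0,0.1,0,0,0],[0.6,0,0,0,0,0,0]]]' 50; python3 -m jog '[[[1.6,0,0,0,0,0,0],[2.2,0,0,0,0,0,0],[2.2,0,0,0,0,0,0],[2.2,0,0,-1,0,0,0],[2.2,0,0,-3,0,0,0],[3,0,0,-4,0,0,0],[4,0,0,-5,0,0,0],[4,0,0,0,0,0,0]]]' 50; python3 h.py 0.548 0.388 0.12 -98.8
```

```text
time: 10.35
position: [0.4546, 0.1229, 0.0322]
eef_rot: [0.0, -0.602, 0.799, 0.0]
contact_force: [-0.3, -0.6, -1.2]
opening: 0.0108
time: 11.35
position: [0.4551, 0.1228, 0.1687]
eef_rot: [0.001, -0.602, 0.799, -0.001]
contact_force: [-0.2, 0.4, 0.4]
opening: 0.0395
t 11.35 pos [0.4551 0.1228 0.1687] yaw -106.04 open 0.0395 F [-0.2  0.4  0.4] q6 1.88
 turn [-0.003  0.001 -0.126] rows>=0.7  shift after turn [-27.63  -5.13   4.87]  shift now [-28.04  -1.59   4.92] len 28.5
```

```bash
python3 -m jog '[[[4,0,0,0,0,0,-0.126],[4,-4,-0.75,0,0,0,0],[4,-4,-0.75,0,0,0,0],[4,-4,-0.75,0,0,0,0],[4,-4,-0.75,0,0,0,0],[4,-4,-0.75,0,0,0,0],[4,-4,-0.75,0,0,0,0],[4,-1,0,0,0,0,0],[4,0,0,0,0,0,0],[4,0,0,0,0,0,0]]]' 50;python3 h.py 0.548 0.388 0.08 -98.8
python3 - <<'E'
from h import *
s=snap('top','top3');cv2.imwrite('pics/top3c.png',cv2.resize(s['image'][200:310,215:365,::-1],None,fx=5.3,fy=5.3,interpolation=cv2.INTER_CUBIC))
E
```

```text
time: 12.6
position: [0.5315, 0.3658, 0.1611]
eef_rot: [-0.007, -0.651, 0.759, 0.002]
contact_force: [-0.4, -0.3, 0.4]
opening: 0.04
t 12.6 pos [0.5315 0.3658 0.1611] yaw -98.74 open 0.04 F [-0.4 -0.3  0.4] q6 2.15
 turn [ 0.012 -0.009  0.001] rows>=0.1  shift after turn [-2.45 -1.29  8.11]  shift now [-2.52 -1.39  8.07] len 8.6
```

View pics/top3c.png

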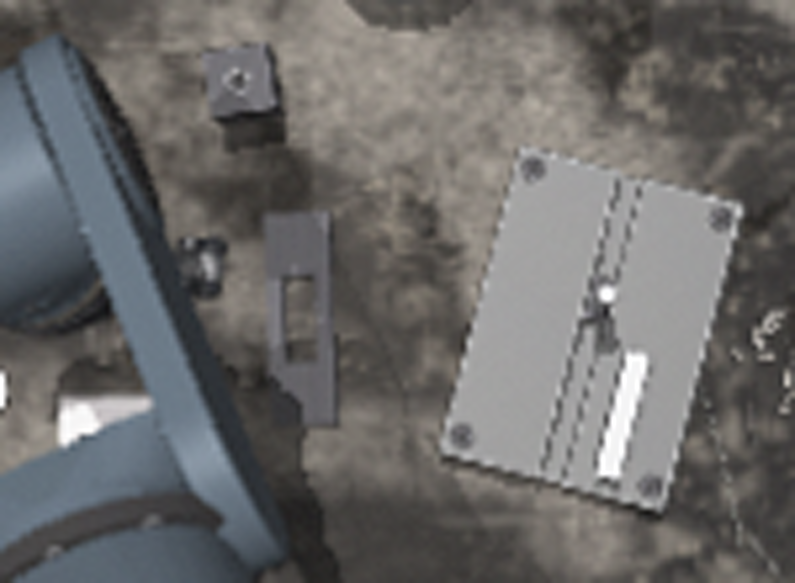

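```bash
cat > m1.py <<'E'
from h import *
S0=np.array([.5143,.1327]);th=np.radians(-16);u=np.array([np.cos(th),np.sin(th)]);v=np.array([-u[1],u[0]])
def st(p): d=np.asarray(p)[:2]-S0; return np.round([d@u*1000,d@v*1000],1)
def quad(s,f,cs,z):
    P=np.array([atz(s,*f(c),z) for c in cs])[:,:2];e=P[0]+P[1]-P[2]-P[3]
    return P.mean(0).round(4),'st',st(P.mean(0)),'yaw',np.degrees(np.arctan2(e[1],e[0])).round(1)
def dpt(s,box,zlo,zhi):
    a,b,c,d=box;Z=cloud(s)[b:d,a:c].reshape(-1,3);Q=Z[(Z[:,2]>zlo)&(Z[:,2]<zhi)]
    (ct,wh,an)=cv2.minAreaRect(Q[:,:2].astype(np.float32)*1000)
    return 'n',len(Q),'z',np.median(Q[:,2]).round(4),'mean st',st(Q.mean(0)),'rect st',st(np.array(ct)/1000),np.round(wh,1),round(an,1)
E
python3 - <<'E'
from m1 import *
s=load('top3');f=lambda c:(215+(c[0]+.5)/5.3-.5,200+(c[1]+.5)/5.3-.5)
print(quad(s,f,[(622,350),(649,353),(622,478),(597,476)],.05))
print(dpt(s,(322,260,345,296),.042,.06))
E
```

```text
(array([0.4553, 0.1234]), 'st', array([-54.2, -25.2]), 'yaw', np.float64(-13.1))
('n', 111, 'z', np.float64(0.0503), 'mean st', array([-55.8, -24.9]), 'rect st', array([-55.1, -25.2]), array([12.2, 63.5]), 74.0)
```

Right parallel is in place: s −55, t −25, yaw −16, measured in the slot frame. Now the left one.

```bash
python3 -m jog '[[[4,0,0,0,0.012,-0.009,0],[4,-1.2,-0.65,0,0,0,0],[4,-1.2,-0.65,0,0,0,0],[4,0,0,0,0,0,0],[4,0,0,2,0,0,0],[4,0,0,2,0,0,0],[4,0,0,2,0,0,0],[4,0,0,0,0,0,0]]]' 50;python3 h.py 0.548 0.388 0.04 -98.8
```

```text
time: 13.65
position: [0.5507, 0.3879, 0.1003]
eef_rot: [0.001, -0.65, 0.76, -0.0]
contact_force: [-0.6, -0.1, -0.1]
opening: 0.0398
t 13.65 pos [0.5507 0.3879 0.1003] yaw -98.86 open 0.0398 F [-0.6 -0.1 -0.1] q6 2.17
 turn [-0.002  0.001 -0.001] rows>=0.0  shift after turn [0.03 0.27 6.03]  shift now [0.04 0.28 6.03] len 6.0
```

```bash
python3 -m jog '[[[4,0,0.25,0,0,0,0],[4,0,0,2,0,0,0],[4,0,0,2,0,0,0],[4,0,0,1.5,0,0,0],[4,0,0,0,0,0,0]]]' 50;python3 h.py 0.548 0.388 0.006 -98.8
```

```text
time: 14.28
position: [0.5488, 0.3887, 0.0423]
eef_rot: [0.002, -0.65, 0.76, -0.001]
contact_force: [0.6, -0.2, 0.6]
opening: 0.0404
t 14.28 pos [0.5488 0.3887 0.0423] yaw -98.86 open 0.0404 F [ 0.6 -0.2  0.6] q6 2.18
 turn [-0.003  0.002 -0.001] rows>=0.0  shift after turn [0.08 0.07 3.63]  shift now [0.09 0.08 3.63] len 3.6
```

```bash
python3 -m jog '[[[4,0.06,0.08,1,-0.003,0,0],[4,0,0,1,0,0,0],[4,0,0,1,0,0,0],[4,0,0,0.6,0,0,0],[4,0,0,0,0,0,0],[2,0,0,0,0,0,0],[1,0,0,0,0,0,0],[0.6,0,0,0,0,0,0],[0.6,0,0,0,0,0,0],[0.6,0,0,0,0,0,0]]]' 50;python3 h.py 0.548 0.388 0.006 -98.8
```

```text
time: 15.52
position: [0.5489, 0.3888, 0.0049]
eef_rot: [0.002, -0.65, 0.76, 0.0]
contact_force: [0.1, 0.0, -2.5]
opening: 0.0106
t 15.53 pos [0.5489 0.3888 0.0049] yaw -98.86 open 0.0106 F [ 0.1  0.  -2.5] q6 2.17
 turn [-0.002  0.004 -0.001] rows>=0.0  shift after turn [ 0.09  0.07 -0.11]  shift now [ 0.09  0.07 -0.11] len 0.2
```

```bash
python3 -m jog '[[[0.6,0,0,-1,0,0,0],[0.6,0,0,-4,0,0,0],[0.6,0,0,-5,0,0,0],[0.6,0,0,-3,0,0,0],[0.6,0,0,0,0,0,0]]]' 50;python3 h.py 0.4686 0.1727 0.12 -106
```

```text
time: 16.15
position: [0.5485, 0.3883, 0.14]
eef_rot: [0.002, -0.65, 0.76, 0.0]
contact_force: [0.1, 0.7, -1.9]
opening: 0.0107
t 16.15 pos [0.5485 0.3883 0.14  ] yaw -98.87 open 0.0107 F [ 0.1  0.7 -1.9] q6 2.17
 turn [-0.002  0.004  0.124] rows>=0.7  shift after turn [22.93  1.74  2.  ]  shift now [22.54  4.58  1.92] len 23.1
```

```bash
python3 -m jog '[[[0.6,0,0,0,-0.002,0.004,0.124],[0.6,3.4,0.26,0,0,0,0],[0.6,3.4,0.26,0,0,0,0],[0.6,3.4,0.26,0,0,0,0],[0.6,3.4,0.26,0,0,0,0],[0.6,3.4,0.26,0,0,0,0],[0.6,3,0.26,0,0,0,0],[0.6,0.8,0,0,0,0,0],[0.6,0,0,0,0,0,0],[0.6,0,0,0,0,0,0]]]' 50;python3 h.py 0.4686 0.1727 0.09 -106
```

```text
time: 17.4
position: [0.4669, 0.1866, 0.1302]
eef_rot: [-0.008, -0.601, 0.799, 0.003]
contact_force: [-0.4, -0.1, -0.7]
opening: 0.0109
t 17.4 pos [0.4669 0.1866 0.1302] yaw -106.14 open 0.0109 F [-0.4 -0.1 -0.7] q6 2.01
 turn [ 0.014 -0.008 -0.003] rows>=0.1  shift after turn [ 1.29 -0.55  4.02]  shift now [ 1.26 -0.61  4.02] len 4.3
```

```bash
python3 -m jog '[[[0.6,0,0,0,0.014,-0.008,-0.003],[0.6,0.65,-0.28,0,0,0,0],[0.6,0.65,-0.28,0,0,0,0],[0.6,0,0,0,0,0,0],[0.6,0,0,1.5,0,0,0],[0.6,0,0,1.5,0,0,0],[0.6,0,0,1,0,0,0],[0.6,0,0,0,0,0,0]]]' 50;python3 h.py 0.4686 0.1727 0.033 -106
```

```text
time: 18.4
position: [0.4698, 0.1732, 0.0871]
eef_rot: [0.001, -0.603, 0.798, -0.0]
contact_force: [0.4, 0.1, -1.7]
opening: 0.0108
t 18.4 pos [0.4698 0.1732 0.0871] yaw -105.85 open 0.0108 F [ 0.4  0.1 -1.7] q6 1.98
 turn [-0.001  0.001  0.003] rows>=0.0  shift after turn [0.08 0.1  5.41]  shift now [0.09 0.11 5.41] len 5.4
```

```bash
python3 -m jog '[[[0.6,0.07,0.1,0,0,0,0.003],[0.6,0,0,1.5,0,0,0],[0.6,0,0,1.5,0,0,0],[0.6,0,0,1,0,0,0],[0.6,0,0,0,0,0,0]]]' 50;python3 h.py 0.4690 0.1727 0.031 -106
```

```text
time: 19.02
position: [0.4691, 0.1729, 0.0444]
eef_rot: [0.001, -0.602, 0.799, -0.0]
contact_force: [-0.2, -0.1, -0.7]
opening: 0.0106
t 19.02 pos [0.4691 0.1729 0.0444] yaw -106.03 open 0.0106 F [-0.2 -0.1 -0.7] q6 1.98
 turn [-0.002  0.001 -0.   ] rows>=0.0  shift after turn [0.03 0.   1.34]  shift now [0.03 0.01 1.34] len 1.3
```

```bash
python3 -m jog '[[[0.6,0.03,0,0.8,0,0,0],[0.6,0,0,0.4,0,0,0],[0.6,0,0,0.15,0,0,0],[0.6,0,0,0,0,0,0]]]' 50; python3 h.py 0.4690 0.1727 0.031 -106; python3 -m jog '[[[1.6,0,0,0,0,0,0],[2.2,0,0,0,0,0,0],[2.2,0,0,0,0,0,0],[2.2,0,0,-1,0,0,0],[2.2,0,0,-3,0,0,0],[4,0,0,-4,0,0,0],[6,0,0,-5,0,0,0],[6,0,0,0,0,0,0]]]' 50; python3 h.py 0.4455 0.368 0.12 1.4
```

```text
time: 19.52
position: [0.4697, 0.1727, 0.0309]
eef_rot: [0.002, -0.602, 0.799, -0.001]
contact_force: [0.9, -0.9, -1.3]
opening: 0.0111
t 19.52 pos [0.4697 0.1727 0.0309] yaw -106.02 open 0.0111 F [ 0.9 -0.9 -1.3] q6 1.98
 turn [-0.004  0.002 -0.   ] rows>=0.0  shift after turn [ 0.02  0.07 -0.01]  shift now [ 0.02  0.07 -0.01] len 0.1
time: 20.52
position: [0.4699, 0.1727, 0.1672]
eef_rot: [0.003, -0.602, 0.799, -0.002]
contact_force: [0.6, -0.5, 0.4]
opening: 0.0598
t 20.52 pos [0.4699 0.1727 0.1672] yaw -106.03 open 0.0598 F [ 0.6 -0.5  0.4] q6 1.98
 turn [-0.007 -0.004 -1.875] rows>=10.4  shift after turn [ -1.96 -19.58   4.72]  shift now [-18.08   7.77   4.73] len 20.2
```

```bash
python3 -m jog '[[[6,0,0,0,0,0,-0.17],[6,0,0,0,0,0,-0.17],[6,0,0,0,0,0,-0.17],[6,0,0,0,0,0,-0.17],[6,0,0,0,0,0,-0.17],[6,0,0,0,0,0,-0.17],[6,0,0,0,0,0,-0.17],[6,0,0,0,0,0,-0.17],[6,0,0,0,0,0,-0.17],[6,0,0,0,0,0,-0.17],[6,0,0,0,0,0,-0.17],[6,0,0,0,0,0,0]]]' 50;python3 h.py 0.4455 0.368 0.12 1.4;  python3 - <<'E'
from m1 import *
s=snap('top','top4');cv2.imwrite('pics/top4c.png',cv2.resize(s['image'][200:310,215:365,::-1],None,fx=5.3,fy=5.3,interpolation=cv2.INTER_CUBIC))
E
```

```text
time: 22.02
position: [0.4607, 0.1714, 0.1622]
eef_rot: [0.0, 0.999, 0.04, -0.005]
contact_force: [0.5, 0.6, -0.0]
opening: 0.0604
t 22.02 pos [0.4607 0.1714 0.1622] yaw 4.59 open 0.0604 F [ 0.5  0.6 -0. ] q6 0.05
 turn [0.    0.01  0.056] rows>=0.3  shift after turn [ -1.04 -19.69   4.22]  shift now [  0.09 -19.72   4.22] len 20.2
```

View pics/top4c.png

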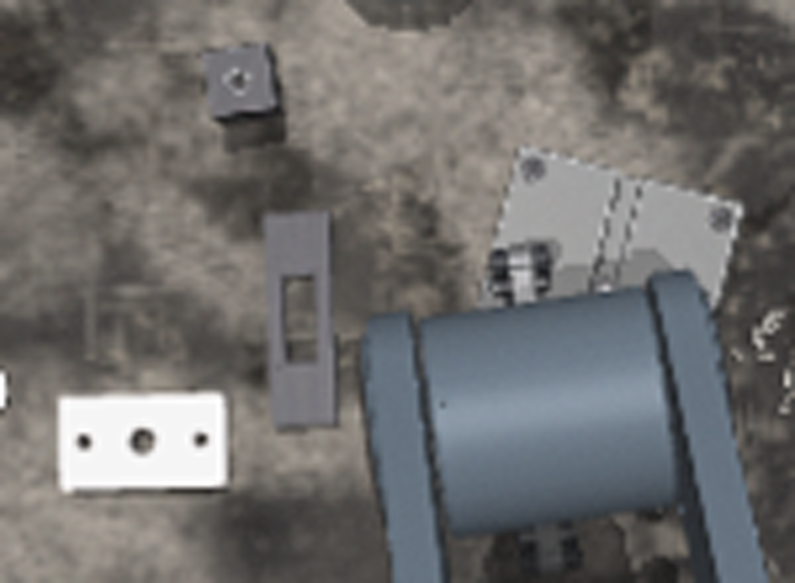

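The arm hides the near part of the plate, and the block lies untouched at crop (142,440). I'll go to the block.

```bash
python3 -m jog '[[[6.5,0,0,0,0,0.01,0.056],[6.5,-0.17,-3.3,0,0,0,0],[6.5,-0.17,-3.3,0,0,0,0],[6.5,-0.17,-3.3,0,0,0,0],[6.5,-0.17,-3.3,0,0,0,0],[6.5,-0.17,-3.3,0,0,0,0],[6.5,-0.17,-1.5,0,0,0,0],[6.5,0,0,0,0,0,0],[6.5,0,0,0,0,0,0]]]' 50;python3 h.py 0.4455 0.368 0.12 1.4;  python3 - <<'E'
from m1 import *
s=snap('top','top5');cv2.imwrite('pics/top5c.png',cv2.resize(s['image'][200:310,215:365,::-1],None,fx=5.3,fy=5.3,interpolation=cv2.INTER_CUBIC))
print(dpt(s,(315,250,350,296),.042,.06))
a=dpt(s,(335,258,345,296),.042,.06);print(a)
E
```

```text
time: 23.2
position: [0.4465, 0.3539, 0.1597]
eef_rot: [0.002, 1.0, -0.001, -0.002]
contact_force: [-0.2, -0.3, 0.4]
opening: 0.0651
t 23.2 pos [0.4465 0.3539 0.1597] yaw -0.13 open 0.0651 F [-0.2 -0.3  0.4] q6 0.48
 turn [ 0.004  0.005 -0.027] rows>=0.1  shift after turn [-0.07 -1.42  3.97]  shift now [-0.09 -1.43  3.96] len 4.2
('n', 143, 'z', np.float64(0.0501), 'mean st', array([-51.1, -14.6]), 'rect st', array([-44.2,  -9.2]), array([84.7, 55.5]), 37.4)
('n', 14, 'z', np.float64(0.0506), 'mean st', array([-32.7, -28.7]), 'rect st', array([-34.5, -29.4]), array([ 3.2, 21.4]), 86.9)
```

View pics/top5c.png

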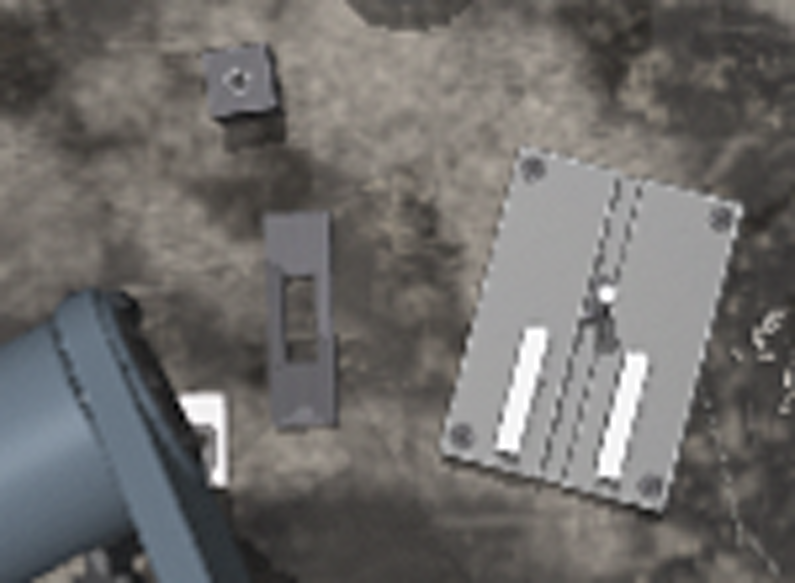

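Both parallels lie on the plate on either side of the slot, at crop (522,390) and (623,415). Measuring the left one.

```bash
python3 - <<'E'
from m1 import *
s=load('top5')
C=cloud(s)[250:296,295:350].reshape(-1,3);Q=C[(C[:,2]>.042)&(C[:,2]<.06)]
d=(Q[:,:2]-S0);t=d@v*1000;ss=d@u*1000
for m in((t>5)&(ss<-15),(t<-5)&(ss<-15)):
    (ct,wh,an)=cv2.minAreaRect(Q[m][:,:2].astype(np.float32)*1000);print(m.sum(),'mean',st(Q[m].mean(0)),'rect',st(np.array(ct)/1000),np.round(wh,1),round(an,1))
E
python3 -m jog '[[[6.5,0,0,0,0.004,0.005,-0.027],[6.5,-0.08,-0.7,0,0,0,0],[6.5,0,-0.7,0,0,0,0],[6.5,0,0,0,0,0,0],[6.5,0,0,2,0,0,0],[6.5,0,0,2,0,0,0],[6.5,0,0,2,0,0,0],[6.5,0,0,0,0,0,0]]]' 50;python3 h.py 0.4455 0.368 0.04 1.4
```

```text
109 mean [-55.4  26.9] rect [-55.5  26.9] [12.1 63.1] 73.8
113 mean [-55.4 -24.8] rect [-55.2 -24.9] [11.9 63.7] 73.7
time: 24.25
position: [0.4468, 0.3677, 0.0992]
eef_rot: [-0.001, 1.0, 0.012, 0.001]
contact_force: [0.5, -0.3, 0.4]
opening: 0.0651
t 24.25 pos [0.4468 0.3677 0.0992] yaw 1.38 open 0.0651 F [ 0.5 -0.3  0.4] q6 0.47
 turn [-0.001 -0.003 -0.   ] rows>=0.0  shift after turn [-0.13 -0.03  5.92]  shift now [-0.14 -0.02  5.92] len 5.9
```

```bash
python3 -m jog '[[[6.5,-0.13,0,2,0,0,0],[6.5,0,0,2,0,0,0],[6.5,0,0,2,0,0,0],[6.5,0,0,1.5,0,0,0],[6.5,0,0,1,0,0,0],[6.5,0,0,0.5,0,0,0],[6.5,0,0,0,0,0,0]]]' 50;python3 h.py 0.4455 0.368 0.007 1.4
```

```text
time: 25.12
position: [0.4505, 0.3708, 0.0114]
eef_rot: [-0.003, 1.0, 0.013, 0.006]
contact_force: [0.6, -0.4, -0.8]
opening: 0.0648
t 25.12 pos [0.4505 0.3708 0.0114] yaw 1.43 open 0.0648 F [ 0.6 -0.4 -0.8] q6 0.47
 turn [-0.006 -0.013  0.001] rows>=0.1  shift after turn [-0.5   0.27  0.44]  shift now [-0.51  0.27  0.44] len 0.7
```

```bash
python3 -m jog '[[[6.5,0,0,0,-0.006,-0.013,0],[6.5,-0.5,0.27,0,0,0,0],[6.5,0,0,0,0,0,0],[6.5,0,0,0.4,0,0,0],[6.5,0,0,0,0,0,0]]]' 50;python3 h.py 0.4455 0.368 0.007 1.4; python3 -m jog '[[[5,0,0,0,0,0,0],[4,0,0,0,0,0,0],[4,0,0,0,0,0,0],[4,0,0,0,0,0,0],[4,0,0,0,0,0,0]]]' 60;python3 h.py 0.4455 0.368 0.007 1.4
```

```text
time: 25.75
position: [0.4459, 0.3682, 0.0087]
eef_rot: [-0.0, 1.0, 0.013, 0.0]
contact_force: [-0.9, 0.0, -0.6]
opening: 0.0649
t 25.75 pos [0.4459 0.3682 0.0087] yaw 1.43 open 0.0649 F [-0.9  0.  -0.6] q6 0.47
 turn [-0.001 -0.001  0.001] rows>=0.0  shift after turn [-0.04  0.02  0.17]  shift now [-0.04  0.02  0.17] len 0.2
time: 26.38
position: [0.4459, 0.3683, 0.009]
eef_rot: [-0.0, 1.0, 0.012, 0.0]
contact_force: [0.2, -0.4, 1.0]
opening: 0.0446
t 26.38 pos [0.4459 0.3683 0.009 ] yaw 1.42 open 0.0446 F [ 0.2 -0.4  1. ] q6 0.47
 turn [-0.001 -0.001  0.   ] rows>=0.0  shift after turn [-0.04  0.03  0.2 ]  shift now [-0.04  0.03  0.2 ] len 0.2
```

```bash
python3 -m jog '[[[4,0,0,-1,0,0,0],[4,0,0,-4,0,0,0],[4,0,0,-5,0,0,0],[4,0,0,-4,0,0,0],[4,0,0,0,0,0,0]]]' 60;python3 h.py 0.4614 0.1479 0.12 -16
```

```text
time: 27.0
position: [0.4451, 0.3676, 0.1526]
eef_rot: [0.0, 1.0, 0.013, -0.001]
contact_force: [-0.5, -0.7, -2.2]
opening: 0.0442
t 27.0 pos [0.4451 0.3676 0.1526] yaw 1.44 open 0.0442 F [-0.5 -0.7 -2.2] q6 0.47
 turn [0.001 0.002 0.304] rows>=1.7  shift after turn [ 7.63 20.67  3.26]  shift now [ 1.09 22.01  3.28] len 22.3
```

```bash
python3 -m jog '[[[4,0,0,0,0,0,0.152],[4,0,0,0,0,0,0.152],[4,1.1,3,0,0,0,0],[4,1.1,3,0,0,0,0],[4,1.1,3,0,0,0,0],[4,1.1,3,0,0,0,0],[4,1.1,3,0,0,0,0],[4,1.1,3,0,0,0,0],[4,0.2,0.8,0,0,0,0],[4,0,0,0,0,0,0],[4,0,0,0,0,0,0]]]' 60;python3 h.py 0.4614 0.1479 0.10 -16
```

```text
time: 28.38
position: [0.4471, 0.1607, 0.1423]
eef_rot: [0.005, 0.99, -0.143, -0.012]
contact_force: [0.1, -0.8, -1.3]
opening: 0.0447
t 28.38 pos [0.4471 0.1607 0.1423] yaw -16.46 open 0.0447 F [ 0.1 -0.8 -1.3] q6 0.4
 turn [ 0.014  0.022 -0.008] rows>=0.1  shift after turn [1.73 0.84 4.23]  shift now [1.82 0.77 4.21] len 4.6
```

```bash
python3 -m jog '[[[4,0,0,0,0.014,0.022,-0.008],[4,0.85,0.42,0,0,0,0],[4,0.85,0.42,0,0,0,0],[4,0,0,0,0,0,0],[4,0,0,1.5,0,0,0],[4,0,0,1.5,0,0,0],[4,0,0,0,0,0,0]]]' 60;python3 h.py 0.4614 0.1479 0.061 -16
```

```text
time: 29.25
position: [0.4636, 0.1488, 0.1122]
eef_rot: [-0.001, 0.99, -0.138, 0.002]
contact_force: [0.5, -0.2, -2.2]
opening: 0.0441
t 29.25 pos [0.4636 0.1488 0.1122] yaw -15.83 open 0.0441 F [ 0.5 -0.2 -2.2] q6 0.35
 turn [-0.003 -0.004  0.003] rows>=0.0  shift after turn [-0.19  0.15  5.12]  shift now [-0.21  0.16  5.12] len 5.1
```

```bash
python3 -m jog '[[[4,-0.2,0.15,0,-0.003,-0.004,0.003],[4,0,0,0,0,0,0],[4,0,0,1.3,0,0,0],[4,0,0,1.3,0,0,0],[4,0,0,0.7,0,0,0],[4,0,0,0,0,0,0]]]' 60;python3 h.py 0.4614 0.1479 0.061 -16
```

```text
time: 30.0
position: [0.462, 0.1479, 0.0779]
eef_rot: [-0.0, 0.99, -0.139, 0.001]
contact_force: [0.6, 0.3, -2.7]
opening: 0.0442
t 30.0 pos [0.462  0.1479 0.0779] yaw -16.02 open 0.0442 F [ 0.6  0.3 -2.7] q6 0.36
 turn [-0.    -0.002 -0.   ] rows>=0.0  shift after turn [-0.06  0.02  1.69]  shift now [-0.06  0.02  1.69] len 1.7
```

```bash
python3 -m jog '[[[4,-0.06,0,0.8,0,0,0],[4,0,0,0.6,0,0,0],[4,0,0,0.3,0,0,0],[4,0,0,0,0,0,0]]]' 60;python3 h.py 0.4614 0.1479 0.059 -16
python3 - <<'E'
from h import *
s=snap('scene','sc6');cv2.imwrite('pics/sc6c.png',cv2.resize(s['image'][190:300,300:440,::-1],None,fx=5,fy=5))
E
```

```text
time: 30.5
position: [0.4617, 0.1481, 0.0597]
eef_rot: [-0.0, 0.99, -0.139, 0.001]
contact_force: [0.8, -0.3, -1.2]
opening: 0.0446
t 30.5 pos [0.4617 0.1481 0.0597] yaw -16.02 open 0.0446 F [ 0.8 -0.3 -1.2] q6 0.36
 turn [-0.    -0.002 -0.   ] rows>=0.0  shift after turn [-0.03  0.03  0.07]  shift now [-0.03  0.03  0.07] len 0.1
```

View pics/sc6c.png

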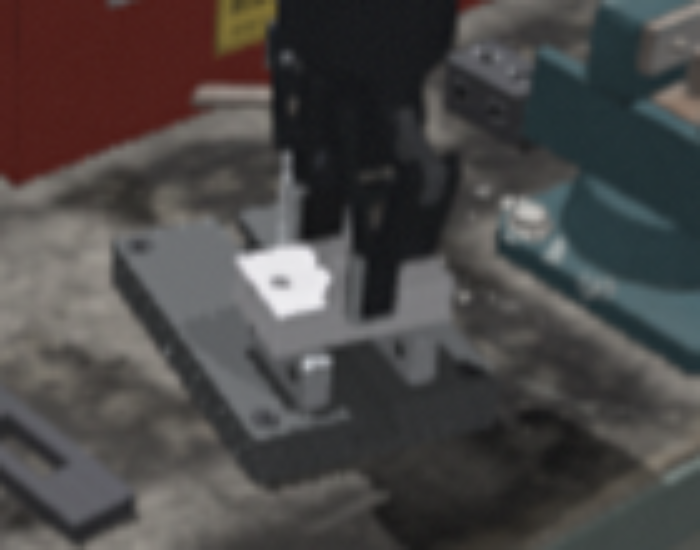

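The block sits across both parallels, whose ends show at crop (315,385) and (425,360). Set it down and release with a small opening, so the finger clears the stud.

```bash
python3 -m jog '[[[4,0,0,0.1,0,0,0],[4,0,0,0,0,0,0]]]' 60;python3 h.py 0.4614 0.1479 0.059 -16; python3 -m jog '[[[4.8,0,0,0,0,0,0],[5.2,0,0,0,0,0,0],[5.2,0,0,0,0,0,0],[5.2,0,0,-1,0,0,0],[5.2,0,0,-2,0,0,0],[5.2,0,0,-4,0,0,0],[5.2,0,0,-4,0,0,0],[5.2,0,0,0,0,0,0]]]' 50; python3 h.py 0.628 0.3135 0.17 -81
```

```text
time: 30.8
position: [0.4621, 0.1482, 0.0592]
eef_rot: [-0.0, 0.99, -0.139, 0.002]
contact_force: [-0.2, 0.2, -1.5]
opening: 0.0444
t 30.8 pos [0.4621 0.1482 0.0592] yaw -16.02 open 0.0444 F [-0.2  0.2 -1.5] q6 0.36
 turn [-0.001 -0.003 -0.   ] rows>=0.0  shift after turn [-0.06  0.05  0.02]  shift now [-0.06  0.05  0.02] len 0.1
time: 31.8
position: [0.4646, 0.148, 0.1757]
eef_rot: [-0.001, 0.99, -0.139, 0.005]
contact_force: [-0.1, -0.7, 0.1]
opening: 0.0522
t 31.8 pos [0.4646 0.148  0.1757] yaw -16.03 open 0.0522 F [-0.1 -0.7  0.1] q6 0.36
 turn [-0.008 -0.007  1.134] rows>=6.3  shift after turn [-13.78 -18.73   0.57]  shift now [ 11.13 -20.41   0.74] len 23.3
```

```bash
python3 -m jog '[[[5.2,0,0,0,0,0,0.163],[5.2,0,0,0,0,0,0.163],[5.2,0,0,0,0,0,0.163],[5.2,0,0,0,0,0,0.163],[5.2,0,0,0,0,0,0.163],[5.2,0,0,0,0,0,0.163],[5.2,0,0,0,0,0,0.163],[5.2,0,0,0,0,0,0],[5.2,-2.3,-3.1,0,0,0,0],[5.2,-2.3,-3.1,0,0,0,0],[5.2,-2.3,-3.1,0,0,0,0],[5.2,-2.3,-3.1,0,0,0,0],[5.2,-2.3,-3.1,0,0,0,0],[5.2,-0.8,-1,0,0,0,0],[5.2,0,0,0,0,0,0],[5.2,0,0,0,0,0,0]]]' 50;python3 h.py 0.628 0.3135 0.1 -81.5
python3 - <<'E'
from m1 import *
s=snap('top','top7');cv2.imwrite('pics/top7c.png',cv2.resize(s['image'][200:310,215:365,::-1],None,fx=5.3,fy=5.3,interpolation=cv2.INTER_CUBIC))
C=cloud(s)[250:300,285:355].reshape(-1,3);Q=C[(C[:,2]>.066)&(C[:,2]<.08)]
d=(Q[:,:2]-S0);t=d@v*1000;ss=d@u*1000
m=ss<-15
(ct,wh,an)=cv2.minAreaRect(Q[m][:,:2].astype(np.float32)*1000);print(m.sum(),np.median(Q[m][:,2]),'mean',st(Q[m].mean(0)),'rect',st(np.array(ct)/1000),np.round(wh,1),round(an,1))
E
```

```text
time: 33.8
position: [0.6123, 0.2901, 0.168]
eef_rot: [0.003, 0.752, -0.659, 0.001]
contact_force: [0.6, -0.0, 1.4]
opening: 0.0521
t 33.8 pos [0.6123 0.2901 0.168 ] yaw -82.48 open 0.0521 F [ 0.6 -0.   1.4] q6 1.72
 turn [ 0.003 -0.004 -0.017] rows>=0.1  shift after turn [-2.08 -1.9   6.8 ]  shift now [-2.15 -1.88  6.78] len 7.4
520 0.0723671857877749 mean [-54.9   1.2] rect [-54.9   1.3] [84.  45.9] 72.4
```

View pics/top7c.png

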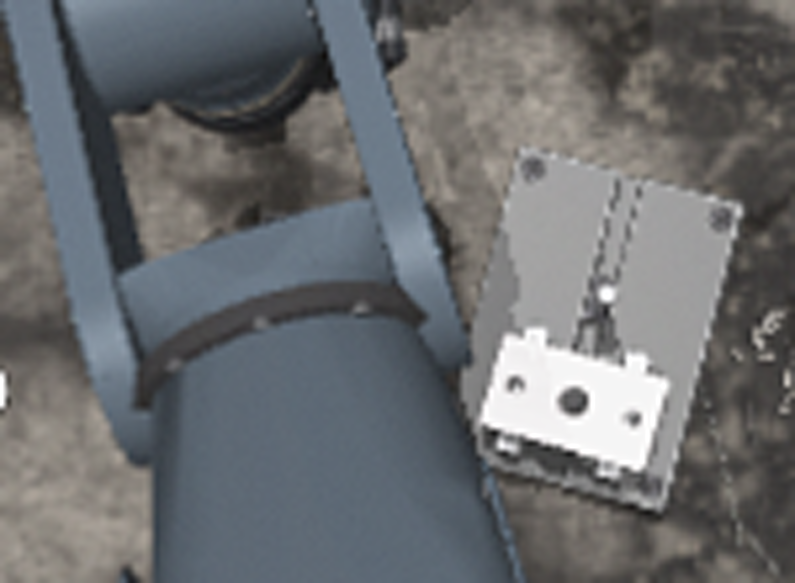

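```bash
python3 - <<'E'
from m1 import *
s=load('top7');s5=load('top5')
def pca(s,box,zlo,zhi,f=None):
    a,b,c,d=box;C=cloud(s)[b:d,a:c].reshape(-1,3);Q=C[(C[:,2]>zlo)&(C[:,2]<zhi)][:,:2]
    dd=Q-S0;t=dd@v;ss=dd@u
    if f is not None: Q=Q[f(ss,t)]
    w,V=np.linalg.eigh(np.cov(Q.T));e=V[:,1];return len(Q),st(Q.mean(0)),np.degrees(np.arctan2(e[1],e[0]))%180
print('work',pca(s,(285,250,355,300),.066,.08,lambda a,b:a<-.015))
print('work before',pca(load('top0'),(225,270,262,297),.015,.03))
print('plate',pca(load('top0'),(295,225,360,300),.02,.03))
print('parR',pca(s5,(295,250,350,296),.042,.06,lambda a,b:(a<-.015)&(b<-.005)))
print('parL',pca(s5,(295,250,350,296),.042,.06,lambda a,b:(a<-.015)&(b>.005)))
E
```

```text
work (520, array([-54.9,   1.2]), np.float64(72.56627573562979))
work before (474, array([-131.2,  207.3]), np.float64(90.48870638439975))
plate (2251, array([-16.2,   0.5]), np.float64(163.56374134163738))
parR (113, array([-55.4, -24.8]), np.float64(164.18551382762553))
parL (109, array([-55.4,  26.9]), np.float64(163.92310392792365))
```

```bash
python3 - <<'E'
from m1 import *
from scipy.optimize import minimize
S=load('scene0');sa=lambda c:(235+(c[0]+.5)/4.7-.5,210+(c[1]+.5)/4.7-.5)
P=np.array([atz(S,*sa(c),.046)[:2] for c in[(88,170),(137,137),(183,157),(132,190)]])
print(P.mean(0))
for i in range(4):
    e=P[(i+1)%4]-P[i];print(np.linalg.norm(e).round(4),(np.degrees(np.arctan2(e[1],e[0]))%90).round(1))
for n,box in(('scene0',(245,232,285,270)),('top0',(250,203,275,228))):
    s=load(n);a,b,c,d=box;C=cloud(s)[b:d,a:c].reshape(-1,3);Q=C[(C[:,2]>.040)&(C[:,2]<.052)][:,:2]
    o=Q.mean(0)
    # 4th order angular moment
    for an in range(0,20,2):
        r=np.radians(an);d=(Q-o)@np.array([[np.cos(r),-np.sin(r)],[np.sin(r),np.cos(r)]])
        print(an,(np.abs(d).max(1)**8).mean()**.125*1000 if 0 else round(np.percentile(np.abs(d),99)*1000,2),end='; ')
    r=cv2.minAreaRect(Q.astype(np.float32)*1000);print(n,len(Q),o,r)
E
```

```text
[0.62416503 0.31589455]
0.0354 16.5
0.0289 17.2
0.0356 14.3
0.0275 17.0
0 19.31; 2 19.55; 4 19.07; 6 18.9; 8 19.05; 10 19.13; 12 19.41; 14 19.56; 16 19.79; 18 20.03; scene0 159 [0.62438744 0.31691278] ((627.0662231445312, 315.7454528808594), (37.01787185668945, 35.18694305419922), 7.132796287536621)
0 17.81; 2 17.56; 4 17.3; 6 17.13; 8 17.25; 10 17.32; 12 17.61; 14 17.94; 16 18.29; 18 18.6; top0 163 [0.62815826 0.3142384 ] ((628.4951171875, 314.6688232421875), (33.88261032104492, 34.25444793701172), 7.526752948760986)
```

```bash
python3 -m jog '[[[5.2,0,0,0,0.003,-0.004,0],[5.2,-1.1,-0.95,0,0,0,0],[5.2,-1.1,-0.95,0,0,0,0],[5.2,0,0,0,0,0,0],[5.2,0,0,2,0,0,0],[5.2,0,0,2,0,0,0],[5.2,0,0,2,0,0,0],[5.2,0,0,0,0,0,0]]]' 50;python3 h.py 0.6282 0.3137 0.06 -82.5
```

```text
time: 34.85
position: [0.6266, 0.3142, 0.1027]
eef_rot: [0.002, 0.752, -0.659, -0.001]
contact_force: [-0.4, -0.6, -1.0]
opening: 0.052
t 34.85 pos [0.6266 0.3142 0.1027] yaw -82.51 open 0.052 F [-0.4 -0.6 -1. ] q6 1.75
 turn [ 0.005 -0.001 -0.   ] rows>=0.0  shift after turn [ 0.07 -0.15  4.27]  shift now [ 0.06 -0.18  4.27] len 4.3
```

```bash
python3 -m jog '[[[5.2,0.06,-0.15,0,0.005,0,0],[5.2,0,0,1.5,0,0,0],[5.2,0,0,1.5,0,0,0],[5.2,0,0,1.3,0,0,0],[5.2,0,0,0,0,0,0]]]' 50;python3 h.py 0.6282 0.3137 0.017 -82.5
```

```text
time: 35.48
position: [0.6286, 0.3136, 0.0572]
eef_rot: [-0.0, 0.752, -0.659, 0.001]
contact_force: [0.4, -0.4, 0.1]
opening: 0.0524
t 35.48 pos [0.6286 0.3136 0.0572] yaw -82.52 open 0.0524 F [ 0.4 -0.4  0.1] q6 1.75
 turn [-0.001 -0.001 -0.   ] rows>=0.0  shift after turn [-0.02  0.04  4.02]  shift now [-0.02  0.04  4.02] len 4.0
```

```bash
python3 -m jog '[[[5.2,0,0.04,1.3,0,0,0],[5.2,0,0,1.3,0,0,0],[5.2,0,0,1,0,0,0],[5.2,0,0,0,0,0,0],[4,0,0,0,0,0,0],[3,0,0,0,0,0,0],[2.8,0,0,0,0,0,0],[2.8,0,0,0,0,0,0],[2.8,0,0,0,0,0,0]]]' 60;python3 h.py 0.6282 0.3137 0.017 -82.5
```

```text
time: 36.6
position: [0.6289, 0.3138, 0.019]
eef_rot: [-0.001, 0.752, -0.659, 0.001]
contact_force: [0.2, 0.9, -2.0]
opening: 0.033
t 36.6 pos [0.6289 0.3138 0.019 ] yaw -82.52 open 0.033 F [ 0.2  0.9 -2. ] q6 1.75
 turn [-0.003 -0.001 -0.   ] rows>=0.0  shift after turn [0.   0.07 0.2 ]  shift now [0.   0.07 0.2 ] len 0.2
```

```bash
python3 -m jog '[[[2.8,0,0,-1,0,0,0],[2.8,0,0,-4,0,0,0],[2.8,0,0,-5,0,0,0],[2.8,0,0,-4,0,0,0],[2.8,0,0,0,0,0,0]]]' 70;python3 h.py 0.5533 0.1209 0.16 -106.1
```

```text
time: 37.22
position: [0.6267, 0.3132, 0.162]
eef_rot: [0.002, 0.752, -0.659, -0.0]
contact_force: [0.9, 0.4, -4.4]
opening: 0.0326
t 37.23 pos [0.6267 0.3132 0.162 ] yaw -82.52 open 0.0326 F [ 0.9  0.4 -4.4] q6 1.75
 turn [ 0.002 -0.002  0.412] rows>=2.3  shift after turn [20.51  1.72  0.2 ]  shift now [18.11  9.78  0.26] len 20.6
```

```bash
python3 -m jog '[[[2.8,0,0,-0.5,0,0,0.137],[2.8,0,0,-0.5,0,0,0.137],[2.8,0,0,0,0,0,0.137],[2.8,0,0,0,0,0,0],[2.8,2.9,0.24,0,0,0,0],[2.8,2.9,0.24,0,0,0,0],[2.8,2.9,0.24,0,0,0,0],[2.8,2.9,0.24,0,0,0,0],[2.8,2.9,0.24,0,0,0,0],[2.8,2.9,0.24,0,0,0,0],[2.8,1.4,0,0,0,0,0],[2.8,0,0,0,0,0,0],[2.8,0,0,0,0,0,0]]]' 70;python3 h.py 0.5533 0.1209 0.12 -106.1
```

```text
time: 38.85
position: [0.5467, 0.1302, 0.1556]
eef_rot: [-0.016, -0.605, 0.796, 0.007]
contact_force: [0.4, 0.6, -3.5]
opening: 0.033
t 38.85 pos [0.5467 0.1302 0.1556] yaw -105.56 open 0.033 F [ 0.4  0.6 -3.5] q6 1.89
 turn [ 0.03  -0.017  0.009] rows>=0.2  shift after turn [ 0.71 -0.89  3.56]  shift now [ 0.66 -0.99  3.54] len 3.7
```

```bash
python3 -m jog '[[[2.8,0,0,0,0.03,-0.017,0.009],[2.8,0.35,-0.45,0,0,0,0],[2.8,0.35,-0.45,0,0,0,0],[2.8,0,0,0,0,0,0],[2.8,0,0,0,0,0,0]]]' 70;python3 h.py 0.5533 0.1209 0.12 -106.1
```

```text
time: 39.48
position: [0.5563, 0.1232, 0.1555]
eef_rot: [0.001, -0.603, 0.798, -0.001]
contact_force: [0.6, -0.5, -3.8]
opening: 0.0329
t 39.48 pos [0.5563 0.1232 0.1555] yaw -105.85 open 0.0329 F [ 0.6 -0.5 -3.8] q6 1.87
 turn [-0.003  0.002  0.004] rows>=0.0  shift after turn [0.3  0.23 3.55]  shift now [0.31 0.24 3.55] len 3.6
```

```bash
python3 -m jog '[[[2.8,0.3,0.23,0,-0.003,0.002,0.004],[2.8,0,0,0,0,0,0],[2.8,0,0,1.3,0,0,0],[2.8,0,0,1.3,0,0,0],[2.8,0,0,1,0,0,0],[2.8,0,0,0,0,0,0]]]' 70;python3 h.py 0.5533 0.1209 0.08 -106.1
```

```text
time: 40.22
position: [0.5522, 0.1209, 0.116]
eef_rot: [-0.001, -0.601, 0.799, 0.001]
contact_force: [0.2, -1.3, -3.6]
opening: 0.0328
t 40.23 pos [0.5522 0.1209 0.116 ] yaw -106.09 open 0.0328 F [ 0.2 -1.3 -3.6] q6 1.87
 turn [ 0.003 -0.001  0.   ] rows>=0.0  shift after turn [-0.03 -0.11  3.6 ]  shift now [-0.04 -0.12  3.6 ] len 3.6
```

```bash
python3 -m jog '[[[2.8,-0.03,-0.11,0,0.003,0,0],[2.8,0,0,1.3,0,0,0],[2.8,0,0,1.3,0,0,0],[2.8,0,0,1.3,0,0,0],[2.8,0,0,0,0,0,0]]]' 70;python3 h.py 0.5533 0.1209 0.046 -106.1
python3 - <<'E'
from h import *
s=snap('scene','sc8');cv2.imwrite('pics/sc8c.png',cv2.resize(s['image'][190:300,300:440,::-1],None,fx=5,fy=5))
E
```

```text
time: 40.85
position: [0.5538, 0.1208, 0.0742]
eef_rot: [-0.0, -0.601, 0.799, -0.001]
contact_force: [-0.4, 0.1, -3.3]
opening: 0.0328
t 40.85 pos [0.5538 0.1208 0.0742] yaw -106.09 open 0.0328 F [-0.4  0.1 -3.3] q6 1.87
 turn [-0.001 -0.001  0.   ] rows>=0.0  shift after turn [0.01 0.05 2.82]  shift now [0.   0.05 2.82] len 2.8
```

View pics/sc8c.png

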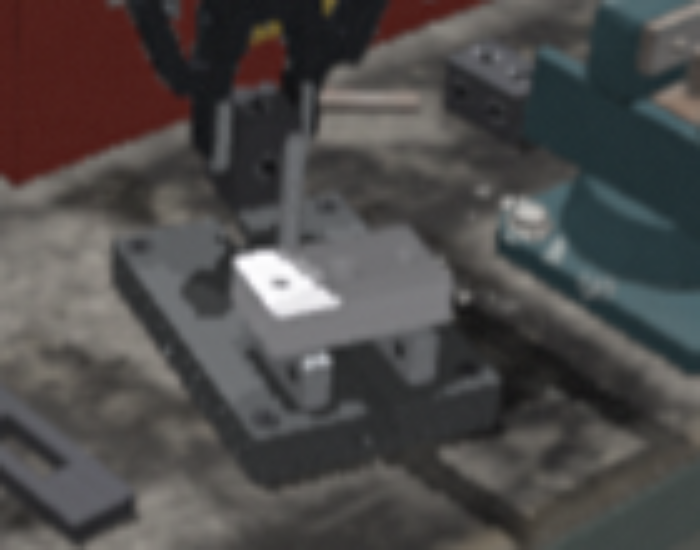

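The packing block, at crop (250,150), hangs above the plate beyond the stud and is clear of it. Lower it and release.

```bash
python3 -m jog '[[[2.8,0,0.05,1.2,0,0,0],[2.8,0,0,0.9,0,0,0],[2.8,0,0,0.5,0,0,0],[2.8,0,0,0,0,0,0]]]' 70;python3 h.py 0.5533 0.1209 0.045 -106.1
```

```text
time: 41.4
position: [0.5546, 0.121, 0.0474]
eef_rot: [0.001, -0.601, 0.799, -0.001]
contact_force: [-0.6, 0.5, -2.8]
opening: 0.0325
t 41.4 pos [0.5546 0.121  0.0474] yaw -106.09 open 0.0325 F [-0.6  0.5 -2.8] q6 1.87
 turn [-0.004 -0.     0.   ] rows>=0.0  shift after turn [0.04 0.12 0.24]  shift now [0.04 0.12 0.24] len 0.3
```

```bash
python3 -m jog '[[[2.8,0,0.1,0,-0.004,0,0],[2.8,0,0,0.2,0,0,0],[2.8,0,0,0.1,0,0,0],[2.8,0,0,0,0,0,0]]]' 70;python3 h.py 0.5533 0.1209 0.045 -106.1; python3 -m jog '[[[3.6,0,0,0,0,0,0],[4.2,0,0,0,0,0,0],[4.4,0,0,0,0,0,0],[4.4,0,0,-1,0,0,0],[4.4,0,0,-2,0,0,0],[4.4,0,0,-4,0,0,0],[4.4,0,0,-5,0,0,0],[4.4,0,0,0,0,0,0]]]' 50; python3 h.py 0.5075 0.287 0.15 -88.6
```

```text
time: 41.9
position: [0.5543, 0.1213, 0.0452]
eef_rot: [0.0, -0.601, 0.799, -0.0]
contact_force: [-0.4, -0.5, -3.9]
opening: 0.0327
t 41.9 pos [0.5543 0.1213 0.0452] yaw -106.08 open 0.0327 F [-0.4 -0.5 -3.9] q6 1.87
 turn [-0.001  0.     0.   ] rows>=0.0  shift after turn [0.07 0.08 0.02]  shift now [0.07 0.08 0.02] len 0.1
time: 42.9
position: [0.556, 0.1213, 0.1725]
eef_rot: [0.003, -0.601, 0.799, -0.002]
contact_force: [1.5, -0.6, -0.9]
opening: 0.0438
t 42.9 pos [0.556  0.1213 0.1725] yaw -106.09 open 0.0438 F [ 1.5 -0.6 -0.9] q6 1.87
 turn [-0.007  0.001 -0.305] rows>=1.7  shift after turn [-16.68   4.45   2.25]  shift now [-14.57   9.27   2.22] len 17.4
```

```bash
python3 -m jog '[[[5,0,0,0,-0.007,0,-0.152],[5,0,0,0,0,0,-0.152],[5,0,0,0,0,0,0],[5,-2.7,0.7,0,0,0,0],[5,-2.7,0.7,0,0,0,0],[5,-2.7,0.7,0,0,0,0],[5,-2.7,0.7,0,0,0,0],[5,-2.7,0.7,0,0,0,0],[5,-1.5,0.3,0,0,0,0],[5,0,0,0,0,0,0],[5,0,0,0,0,0,0]]]' 50;
python3 - <<'E'
from m1 import *
s=snap('top','top9');cv2.imwrite('pics/top9c.png',cv2.resize(s['image'][200:310,215:365,::-1],None,fx=5.3,fy=5.3,interpolation=cv2.INTER_CUBIC))
C=cloud(s)[225:300,285:360].reshape(-1,3);Q=C[(C[:,2]>.066)&(C[:,2]<.08)]
d=(Q[:,:2]-S0);t=d@v*1000;ss=d@u*1000
for m in(ss<-15,ss>15):
  (ct,wh,an)=cv2.minAreaRect(Q[m][:,:2].astype(np.float32)*1000);print(m.sum(),np.median(Q[m][:,2]),'mean',st(Q[m].mean(0)),'rect',st(np.array(ct)/1000),np.round(wh,1),round(an,1))
# strap
s=load('top0');C=cloud(s)[235:285,260:283].reshape(-1,3);Q=C[(C[:,2]>.0085)&(C[:,2]<.018)][:,:2];Q=Q[np.abs(Q-[.507,.287]).max(1)<.062]
w,V=np.linalg.eigh(np.cov(Q.T));e=V[:,1];print('strap',len(Q),Q.mean(0),np.degrees(np.arctan2(e[1],e[0]))%180)
E
python3 h.py 0.5075 0.287 0.15 -88.6
```

```text
time: 44.28
position: [0.51, 0.2725, 0.1696]
eef_rot: [0.003, 0.711, -0.703, -0.002]
contact_force: [0.2, 0.3, 0.6]
opening: 0.0503
517 0.0722231789576453 mean [-55.    1.2] rect [-55.    1.3] [84.1 45.8] 72.7
168 0.0722058543805405 mean [40.8  1.1] rect [40.8  0.9] [34.  34.1] 74.3
strap 374 [0.50714606 0.28735538] 0.3974648785907675
t 44.33 pos [0.5101 0.2724 0.1696] yaw -89.42 open 0.0503 F [-0.9  0.   0.3] q6 1.86
 turn [ 0.008 -0.001 -0.014] rows>=0.1  shift after turn [-1.47  0.23  1.96]  shift now [-1.46  0.23  1.96] len 2.5
```

View pics/top9c.png

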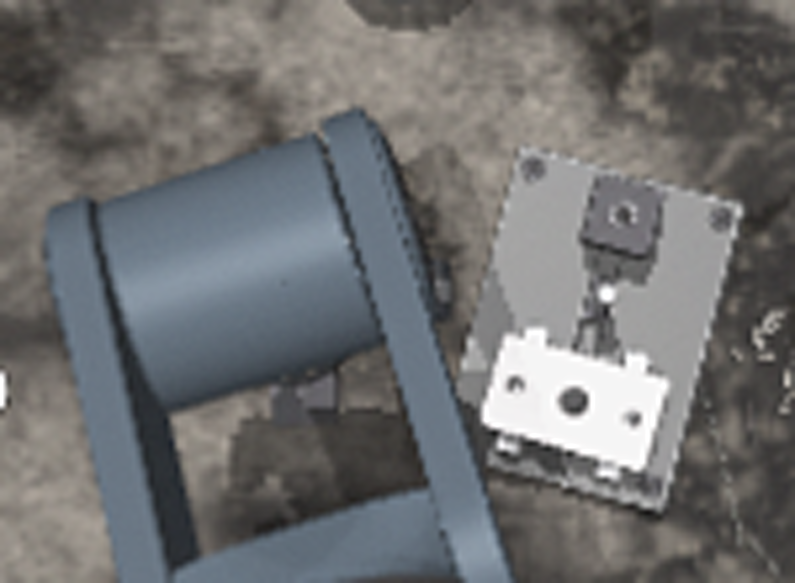

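```bash
python3 -m jog '[[[5,0,0,0,0.008,0,0],[5,-0.75,0.12,0,0,0,0],[5,-0.75,0.12,0,0,0,0],[5,0,0,0,0,0,0],[5,0,0,2,0,0,0],[5,0,0,2,0,0,0],[5,0,0,2,0,0,0],[5,0,0,1,0,0,0],[5,0,0,0,0,0,0]]]' 50;python3 h.py 0.5073 0.287 0.04 -89.2
```

```text
time: 45.45
position: [0.5096, 0.2877, 0.0988]
eef_rot: [-0.001, 0.71, -0.704, 0.002]
contact_force: [0.4, 0.0, -0.9]
opening: 0.05
t 45.45 pos [0.5096 0.2877 0.0988] yaw -89.52 open 0.05 F [ 0.4  0.  -0.9] q6 1.89
 turn [-0.005 -0.    -0.006] rows>=0.0  shift after turn [0.06 0.23 5.88]  shift now [0.06 0.26 5.88] len 5.9
```

```bash
python3 -m jog '[[[5,0,0.24,0,-0.005,0,-0.006],[5,0,0,2,0,0,0],[5,0,0,2,0,0,0],[5,0,0,1.5,0,0,0],[5,0,0,1,0,0,0],[5,0,0,0,0,0,0]]]' 50;python3 h.py 0.5073 0.287 0.03 -89.2
```

```text
time: 46.2
position: [0.5106, 0.2891, 0.0363]
eef_rot: [-0.004, 0.713, -0.702, 0.002]
contact_force: [-0.3, 0.5, 0.5]
opening: 0.0503
t 46.2 pos [0.5106 0.2891 0.0363] yaw -89.1 open 0.0503 F [-0.3  0.5  0.5] q6 1.88
 turn [-0.008  0.003  0.002] rows>=0.0  shift after turn [0.21 0.33 0.63]  shift now [0.21 0.34 0.63] len 0.7
```

```bash
python3 -m jog '[[[5,0,0,0,-0.008,0.003,0],[5,0.21,0.33,0,0,0,0],[5,0,0,0,0,0,0],[5,0,0,1,0,0,0],[5,0,0,1,0,0,0],[5,0,0,0.6,0,0,0],[5,0,0,0,0,0,0]]]' 50;python3 h.py 0.5073 0.287 0.002 -89.2
```

```text
time: 47.08
position: [0.5079, 0.2871, 0.0097]
eef_rot: [-0.0, 0.713, -0.702, 0.0]
contact_force: [-0.2, -0.1, -0.8]
opening: 0.0503
t 47.08 pos [0.5079 0.2871 0.0097] yaw -89.1 open 0.0503 F [-0.2 -0.1 -0.8] q6 1.88
 turn [-0.001 -0.     0.002] rows>=0.0  shift after turn [0.01 0.06 0.77]  shift now [0.01 0.06 0.77] len 0.8
```

```bash
python3 -m jog '[[[5,0,0.06,0.5,0,0,0],[5,0,0,0.2,0,0,0],[5,0,0,0,0,0,0],[4,0,0,0,0,0,0],[3,0,0,0,0,0,0],[2.8,0,0,0,0,0,0],[2.8,0,0,0,0,0,0],[2.8,0,0,0,0,0,0]]]' 70;python3 h.py 0.5073 0.287 0.002 -89.2
python3 - <<'E'
from h import *
s=snap('scene','sc10');cv2.imwrite('pics/sc10c.png',cv2.resize(s['image'][220:330,240:380,::-1],None,fx=5,fy=5))
E
```

```text
time: 48.08
position: [0.5076, 0.2871, 0.0028]
eef_rot: [-0.001, 0.713, -0.701, 0.001]
contact_force: [0.3, -0.3, -0.3]
opening: 0.0319
t 48.08 pos [0.5076 0.2871 0.0028] yaw -89.08 open 0.0319 F [ 0.3 -0.3 -0.3] q6 1.88
 turn [-0.002  0.     0.002] rows>=0.0  shift after turn [0.01 0.03 0.08]  shift now [0.01 0.03 0.08] len 0.1
```

View pics/sc10c.png

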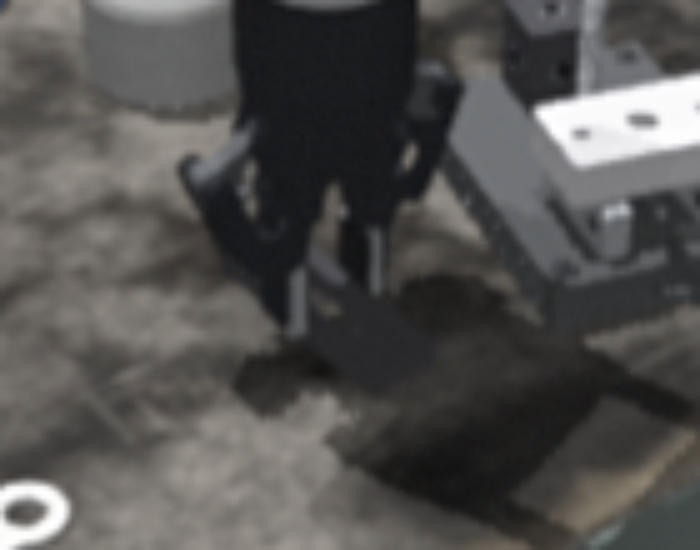

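```bash
python3 -m jog '[[[2.8,0,0,-1,0,0,0],[2.8,0,0,-3,0,0,0],[2.8,0,0,-4,0,0,0],[2.8,0,0,-4,0,0,0],[2.8,0,0,-2,0,0,0],[2.8,0,0,0,0,0,0]]]' 80;python3 h.py 0.514 0.132 0.145 -105.8
python3 - <<'E'
from h import *
s=snap('scene','sc11');cv2.imwrite('pics/sc11c.png',cv2.resize(s['image'][180:290,230:370,::-1],None,fx=5,fy=5))
E
```

```text
time: 48.88
position: [0.5053, 0.2866, 0.1468]
eef_rot: [0.001, 0.713, -0.702, -0.0]
contact_force: [-0.5, 0.4, -3.6]
opening: 0.0314
t 48.88 pos [0.5053 0.2866 0.1468] yaw -89.1 open 0.0314 F [-0.5  0.4 -3.6] q6 1.88
 turn [ 0.002 -0.001  0.291] rows>=1.6  shift after turn [14.64 -5.04  0.18]  shift now [15.47 -0.62  0.19] len 15.5
```

View pics/sc11c.png

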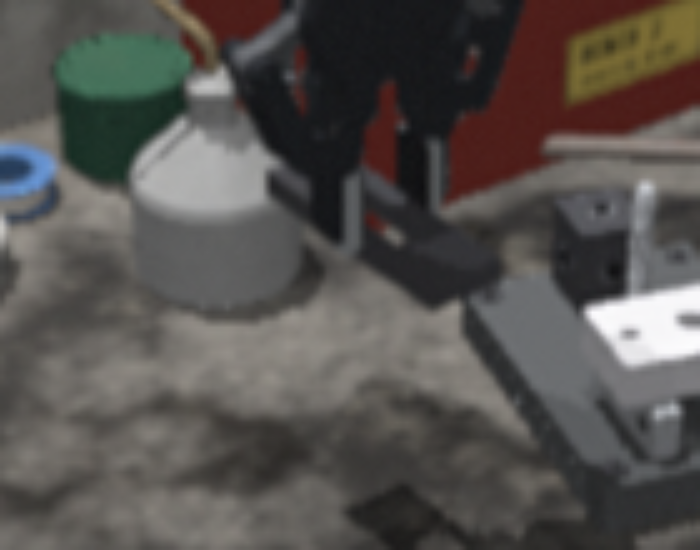

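```bash
python3 -m jog '[[[2.8,0,0,0,0.002,0,0.146],[2.8,0,0,-0.3,0,0,0.146],[2.8,0,0,0,0,0,0],[2.8,2.3,-0.8,0,0,0,0],[2.8,2.3,-0.8,0,0,0,0],[2.8,2.3,-0.8,0,0,0,0],[2.8,2.3,-0.8,0,0,0,0],[2.8,2.3,-0.8,0,0,0,0],[2.8,1,-0.4,0,0,0,0],[2.8,0,0,0,0,0,0],[2.8,0,0,0,0,0,0]]]' 80;python3 h.py 0.515 0.1317 0.14 -105.9
```

```text
time: 50.3
position: [0.5051, 0.1497, 0.1376]
eef_rot: [-0.012, -0.607, 0.794, 0.005]
contact_force: [0.2, 0.2, -2.9]
opening: 0.0313
t 50.3 pos [0.5051 0.1497 0.1376] yaw -105.18 open 0.0313 F [ 0.2  0.2 -2.9] q6 1.92
 turn [ 0.022 -0.012  0.012] rows>=0.1  shift after turn [ 1.46 -1.44 -0.24]  shift now [ 1.48 -1.42 -0.25] len 2.1
```

```bash
python3 -m jog '[[[2.8,0,0,-0.5,0.022,-0.012,0.012],[2.8,0.7,-0.7,0,0,0,0],[2.8,0.7,-0.7,0,0,0,0],[2.8,0,0,0,0,0,0],[2.8,0,0,0,0,0,0]]]' 80;python3 h.py 0.515 0.1317 0.14 -105.9
```

```text
time: 50.92
position: [0.5157, 0.1328, 0.1433]
eef_rot: [0.001, -0.603, 0.797, -0.001]
contact_force: [0.3, 0.1, -2.6]
opening: 0.0312
t 50.92 pos [0.5157 0.1328 0.1433] yaw -105.77 open 0.0312 F [ 0.3  0.1 -2.6] q6 1.89
 turn [-0.002  0.001  0.002] rows>=0.0  shift after turn [0.12 0.04 0.33]  shift now [0.12 0.04 0.33] len 0.4
```

```bash
python3 -m jog '[[[2.8,0.12,0.04,0,-0.002,0.001,0.002],[2.8,0,0,0.8,0,0,0],[2.8,0,0,0.6,0,0,0],[2.8,0,0,0,0,0,0],[2.8,0,0,0,0,0,0]]]' 80;python3 h.py 0.515 0.1317 0.14 -105.9
python3 - <<'E'
from h import *
s=snap('scene','sc12');cv2.imwrite('pics/sc12c.png',cv2.resize(s['image'][190:280,310:420,::-1],None,fx=6.5,fy=6.5,interpolation=cv2.INTER_CUBIC))
s=snap('top','top12');cv2.imwrite('pics/top12c.png',cv2.resize(s['image'][210:300,285:375,::-1],None,fx=6.5,fy=6.5,interpolation=cv2.INTER_CUBIC))
E
```

```text
time: 51.55
position: [0.5143, 0.132, 0.1277]
eef_rot: [-0.001, -0.603, 0.798, 0.0]
contact_force: [0.2, 0.7, -3.2]
opening: 0.0317
t 51.55 pos [0.5143 0.132  0.1277] yaw -105.87 open 0.0317 F [ 0.2  0.7 -3.2] q6 1.89
 turn [ 0.001 -0.     0.001] rows>=0.0  shift after turn [ 0.01 -0.07 -1.23]  shift now [ 0.01 -0.07 -1.23] len 1.2
```

View pics/sc12c.png

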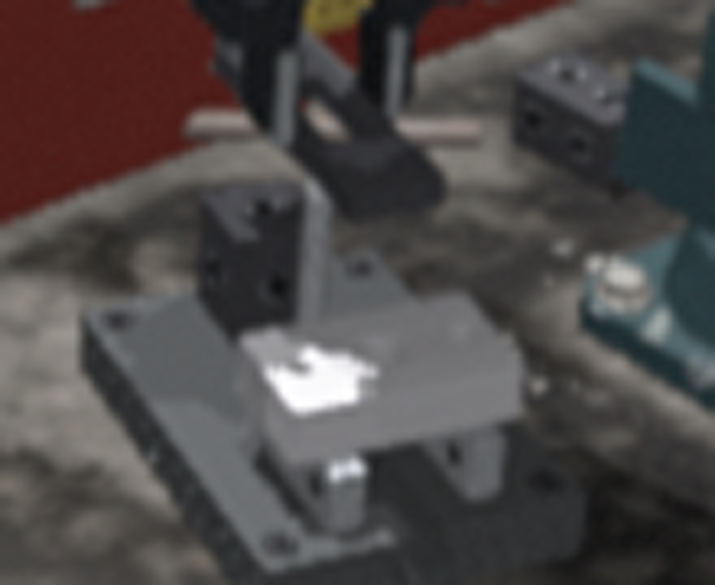

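View pics/top12c.png

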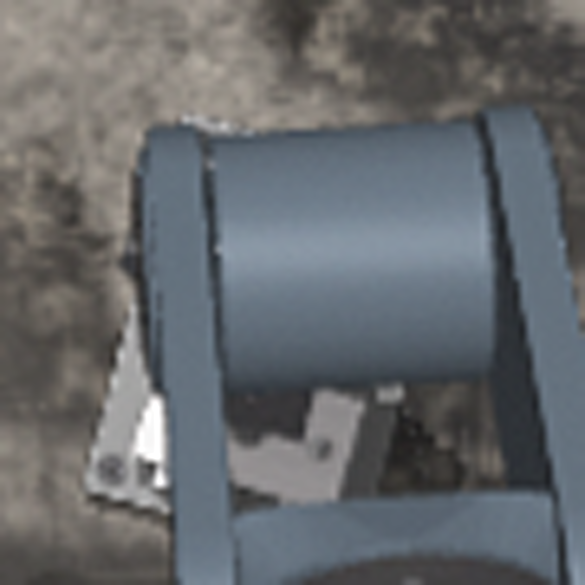

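The strap hangs just above the stud tip, at crop (315,185), but the top view is blocked by the arm. I'll check the alignment by projecting the strap's corners, from the arm pose, and the stud axis into the scene picture.

```bash
cat > ov.py <<'E'
from m1 import *
def proj(s,P):
    Rw=q2R(s['orientation']);rv,_=cv2.Rodrigues(Rw.T);t=-Rw.T@np.array(s['xyz'])
    return cv2.projectPoints(np.atleast_2d(np.array(P,float)),rv,t,s['mtx'],s['D'])[0][:,0]
def ovl(s,pos,zb,yawd,box,k,out):
    a=np.radians(yawd);U=np.array([np.cos(a),np.sin(a)]);V=np.array([-U[1],U[0]])
    im=cv2.resize(np.ascontiguousarray(s['image'][box[1]:box[3],box[0]:box[2],::-1]),None,fx=k,fy=k,interpolation=cv2.INTER_CUBIC)
    f=lambda P:tuple(int(x) for x in ((proj(s,P)[0]-[box[0],box[1]]+.5)*k-.5))
    def rect(L,W,z,c):
        q=[f([*(np.array(pos[:2])+i*L/2*U+j*W/2*V),z]) for i,j in((1,1),(1,-1),(-1,-1),(-1,1))]
        for i in range(4): cv2.line(im,q[i],q[(i+1)%4],c,1)
    rect(.110,.034,zb+.012,(0,255,0));rect(.044,.016,zb+.012,(0,255,255));rect(.044,.016,zb,(255,255,0))
    cv2.line(im,f([*S0,.026]),f([*S0,.108]),(0,0,255),1)
    cv2.line(im,f([*S0,.108]),f([*S0,.16]),(255,0,255),1)
    cv2.imwrite(out,im)
E
python3 - <<'E'
from ov import *
st_=ctrl.get_state();ovl(load('sc12'),st_['position'],st_['position'][2]-.003,-16,(310,190,420,280),7,'pics/ov12.png')
E
```

```text
(no output)
```

View pics/ov12.png

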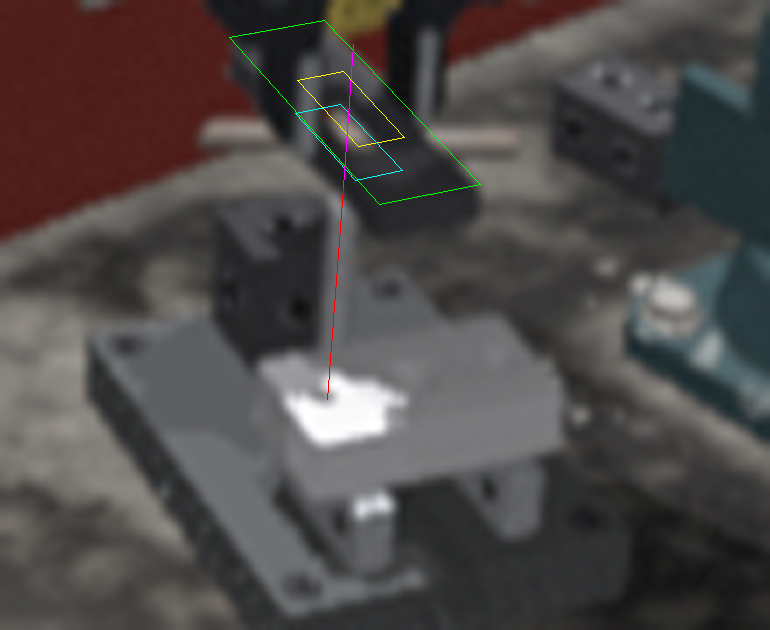

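The predicted slot outline and the stud axis coincide to about 1 px (2 mm), so the stud should enter the slot. I'll lower slowly and watch the force.

```bash
python3 -m jog '[[[2.8,0,-0.06,0,0,0,0],[2.8,0,0,0.8,0,0,0],[2.8,0,0,0.6,0,0,0],[2.8,0,0,0,0,0,0],[2.8,0,0,0,0,0,0]]]' 80;python3 h.py 0.515 0.1317 0.105 -105.9
python3 - <<'E'
from ov import *
s=snap('scene','sc13');st_=ctrl.get_state();ovl(s,st_['position'],st_['position'][2]-.003,-16,(310,190,420,280),7,'pics/ov13.png')
cv2.imwrite('pics/sc13c.png',cv2.resize(s['image'][190:260,320:400,::-1],None,fx=9,fy=9,interpolation=cv2.INTER_CUBIC))
E
```

```text
time: 52.28
position: [0.5151, 0.1318, 0.1129]
eef_rot: [-0.0, -0.603, 0.798, 0.0]
contact_force: [0.6, -0.0, -2.6]
opening: 0.0314
t 52.27 pos [0.5151 0.1318 0.1129] yaw -105.87 open 0.0314 F [ 0.6 -0.  -2.6] q6 1.89
 turn [ 0.001 -0.     0.001] rows>=0.0  shift after turn [0.01 0.01 0.79]  shift now [0.01 0.01 0.79] len 0.8
```

View pics/sc13c.png

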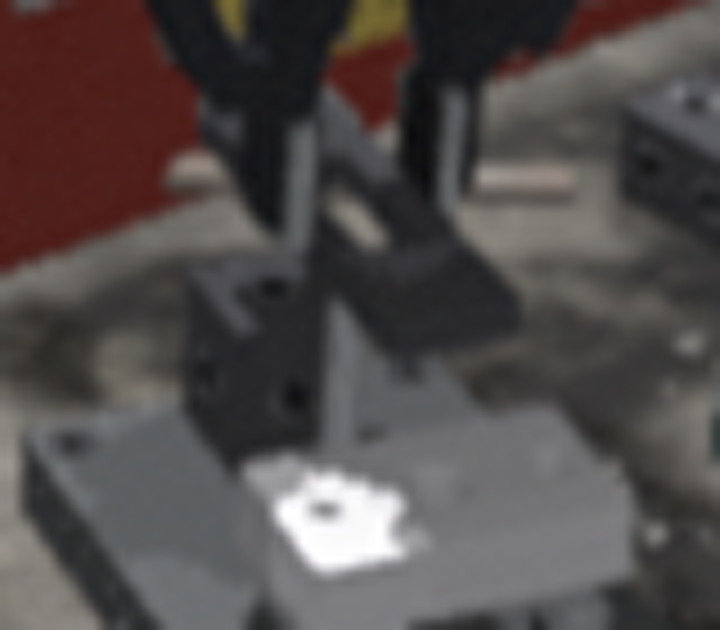

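View pics/ov13.png

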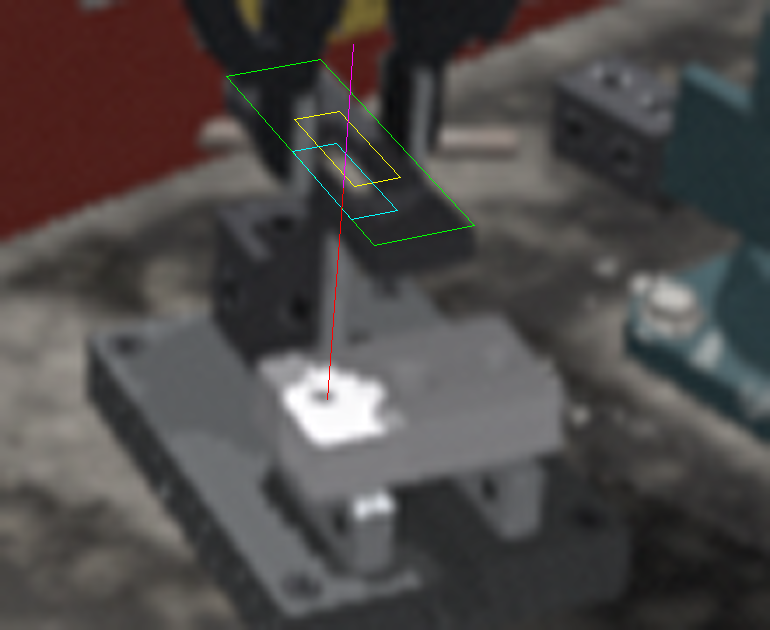

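```bash
python3 -m jog '[[[2.8,0,0,0.5,0,0,0],[2.8,0,0,0.5,0,0,0],[2.8,0,0,0,0,0,0]]]' 80;python3 h.py 0.515 0.1317 0.09 -105.9
python3 - <<'E'
from ov import *
s=snap('scene','sc14')
cv2.imwrite('pics/sc14c.png',cv2.resize(s['image'][190:260,320:400,::-1],None,fx=9,fy=9,interpolation=cv2.INTER_CUBIC))
E
```

```text
time: 52.7
position: [0.5152, 0.1318, 0.1024]
eef_rot: [-0.0, -0.603, 0.798, 0.0]
contact_force: [-0.6, 0.3, -2.8]
opening: 0.0313
t 52.7 pos [0.5152 0.1318 0.1024] yaw -105.87 open 0.0313 F [-0.6  0.3 -2.8] q6 1.89
 turn [ 0.001 -0.     0.001] rows>=0.0  shift after turn [0.02 0.02 1.24]  shift now [0.02 0.02 1.24] len 1.2
```

View pics/sc14c.png

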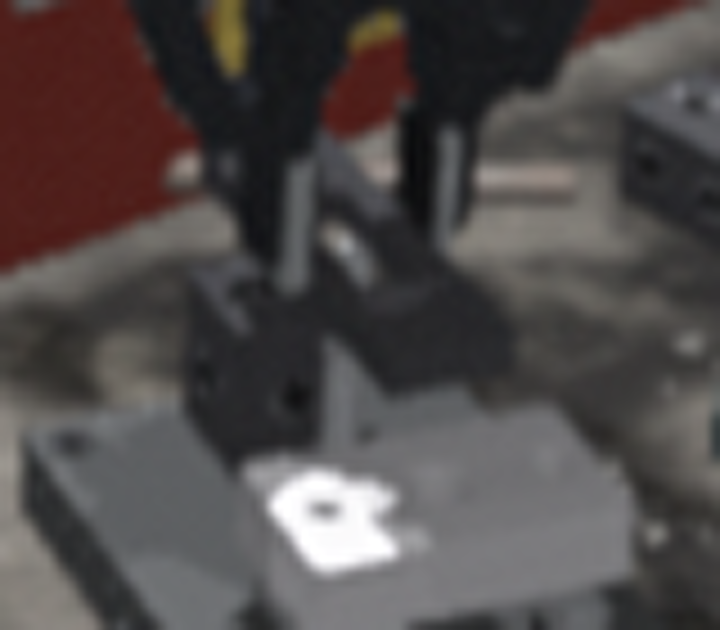

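The bright stud tip now shows inside the slot at crop (345,240), with no contact force. I'll lower the rest.

```bash
python3 -m jog '[[[2.8,0.02,0.02,0.6,0,0,0],[2.8,0,0,0.6,0,0,0],[2.8,0,0,0.6,0,0,0],[2.8,0,0,0.3,0,0,0],[2.8,0,0,0,0,0,0]]]' 80;python3 h.py 0.515 0.1317 0.0755 -105.9
```

```text
time: 53.38
position: [0.5151, 0.1316, 0.0799]
eef_rot: [-0.0, -0.603, 0.798, 0.0]
contact_force: [0.8, -1.1, -2.7]
opening: 0.0317
t 53.38 pos [0.5151 0.1316 0.0799] yaw -105.87 open 0.0317 F [ 0.8 -1.1 -2.7] q6 1.89
 turn [0.    0.    0.001] rows>=0.0  shift after turn [-0.    0.02  0.44]  shift now [-0.    0.02  0.44] len 0.4
```

```bash
python3 -m jog '[[[2.8,0,0,0.3,0,0,0],[2.8,0,0,0.15,0,0,0],[2.8,0,0,0,0,0,0]]]' 80;python3 h.py 0.515 0.1317 0.075 -105.9
```

```text
time: 53.75
position: [0.5154, 0.1317, 0.0754]
eef_rot: [0.0, -0.603, 0.798, -0.0]
contact_force: [0.2, -1.2, -3.0]
opening: 0.0319
t 53.75 pos [0.5154 0.1317 0.0754] yaw -105.87 open 0.0319 F [ 0.2 -1.2 -3. ] q6 1.89
 turn [-0.     0.     0.001] rows>=0.0  shift after turn [0.01 0.04 0.04]  shift now [0.01 0.04 0.04] len 0.1
```

```bash
python3 -m jog '[[[2.8,0,0,0.1,0,0,0],[2.8,0,0,0.05,0,0,0],[2.8,0,0,0,0,0,0]]]' 80;python3 h.py 0.515 0.1317 0.075 -105.9
```

```text
time: 54.12
position: [0.5157, 0.1317, 0.0749]
eef_rot: [0.001, -0.603, 0.798, -0.0]
contact_force: [-0.8, -0.1, -2.9]
opening: 0.0316
t 54.12 pos [0.5157 0.1317 0.0749] yaw -105.86 open 0.0316 F [-0.8 -0.1 -2.9] q6 1.89
 turn [-0.001  0.001  0.001] rows>=0.0  shift after turn [ 0.02  0.06 -0.01]  shift now [ 0.02  0.06 -0.01] len 0.1
```

```bash
python3 -m jog '[[[2.8,0,0,0.12,0,0,0],[2.8,0,0,0.05,0,0,0],[2.8,0,0,0,0,0,0]]]' 80;python3 h.py 0.515 0.1317 0.075 -105.9
```

```text
time: 54.5
position: [0.5157, 0.1317, 0.0748]
eef_rot: [0.001, -0.603, 0.798, -0.001]
contact_force: [-0.3, -0.1, -1.6]
opening: 0.0316
t 54.5 pos [0.5157 0.1317 0.0748] yaw -105.86 open 0.0316 F [-0.3 -0.1 -1.6] q6 1.89
 turn [-0.002  0.001  0.001] rows>=0.0  shift after turn [ 0.02  0.07 -0.02]  shift now [ 0.02  0.07 -0.02] len 0.1
```

Contact is starting: the load eased and z stopped. Release gently and rise straight up.

```bash
python3 -m jog '[[[3.4,0,0,0,0,0,0],[3.8,0,0,0,0,0,0],[4.2,0,0,0,0,0,0],[4.4,0,0,0,0,0,0],[4.4,0,0,-0.6,0,0,0],[4.4,0,0,-1.5,0,0,0],[4.4,0,0,-3,0,0,0],[4.4,0,0,-5,0,0,0],[4.4,0,0,-3,0,0,0],[4.4,0,0,0,0,0,0]]]' 50; python3 h.py 0.42 0.33 0.21 -105.9
```

```text
time: 55.75
position: [0.5169, 0.1318, 0.2137]
eef_rot: [0.003, -0.603, 0.798, -0.002]
contact_force: [0.6, 0.2, 0.5]
opening: 0.0443
t 55.75 pos [0.5169 0.1318 0.2137] yaw -105.86 open 0.0443 F [0.6 0.2 0.5] q6 1.89
 turn [-0.007  0.003  0.001] rows>=0.0  shift after turn [-16.41  14.75   0.37]  shift now [-16.42  14.74   0.31] len 22.1
```

```bash
python3 -m jog '[[[4.4,-2.7,2.4,0,0,0,-0.1],[4.4,-2.7,2.4,0,0,0,-0.1],[4.4,-2.7,2.4,0,0,0,-0.1],[4.4,-2.7,2.4,0,0,0,-0.1],[4.4,-2.7,2.4,0,0,0,0],[4.4,-2.7,2.4,0,0,0,0],[4.4,0,0,0,0,0,0],[4.4,0,0,0,0,0,0]]]' 50
python3 - <<'E'
from m1 import *
s=snap('top','top15');cv2.imwrite('pics/top15c.png',cv2.resize(s['image'][215:305,285:375,::-1],None,fx=6.5,fy=6.5,interpolation=cv2.INTER_CUBIC))
cv2.imwrite('pics/top15f.png',s['image'][:,:,::-1])
C=cloud(s)[215:305,285:375].reshape(-1,3)
for n,lo,hi in(('strap',.079,.092),('work+tall',.066,.078)):
    Q=C[(C[:,2]>lo)&(C[:,2]<hi)];d=Q[:,:2]-S0;Q=Q[(np.abs(d@u)<.09)&(np.abs(d@v)<.06)]
    d=Q[:,:2]-S0;w,V=np.linalg.eigh(np.cov(Q[:,:2].T));e=V[:,1];r=cv2.minAreaRect(Q[:,:2].astype(np.float32)*1000)
    print(n,len(Q),'z',np.median(Q[:,2]),'near/far z',np.median(Q[d@u<-.025][:,2]),np.median(Q[d@u>.025][:,2]),'mean',st(Q.mean(0)),'rect',st(np.array(r[0])/1000),np.round(r[1],1),r[2],np.degrees(np.arctan2(e[1],e[0]))%180)
    for nm,m in(('near',d@u<-.0),('far',d@u>.0)):
        if n!='strap': r=cv2.minAreaRect(Q[m][:,:2].astype(np.float32)*1000);print(nm,st(np.array(r[0])/1000),np.round(r[1],1),r[2])
s=snap('scene','sc15');cv2.imwrite('pics/sc15c.png',cv2.resize(s['image'][190:290,310:430,::-1],None,fx=6,fy=6,interpolation=cv2.INTER_CUBIC))
E
```

```text
time: 56.75
position: [0.3734, 0.2993, 0.2086]
eef_rot: [0.001, 0.753, -0.658, 0.001]
contact_force: [-0.0, 0.0, -0.6]
opening: 0.0442
strap 447 z 0.08437919522073223 near/far z 0.08411047310278341 0.08443770264634443 mean [1.2 0.1] rect [ 1.7 -0.2] [ 45.9 111.7] 81.59309387207031 164.4916435508331
work+tall 425 z 0.0718895881492645 near/far z 0.0718801157064003 0.07196463364839856 mean [-55.9   1.3] rect [-9.8 -0.2] [ 84.  136.1] 72.30316925048828 69.07354501266406
near [-41.3   0.8] [84.  73.2] 72.30316925048828
far [34.7  3.5] [29.2 47.9] 81.27728271484375
```

View pics/top15c.png

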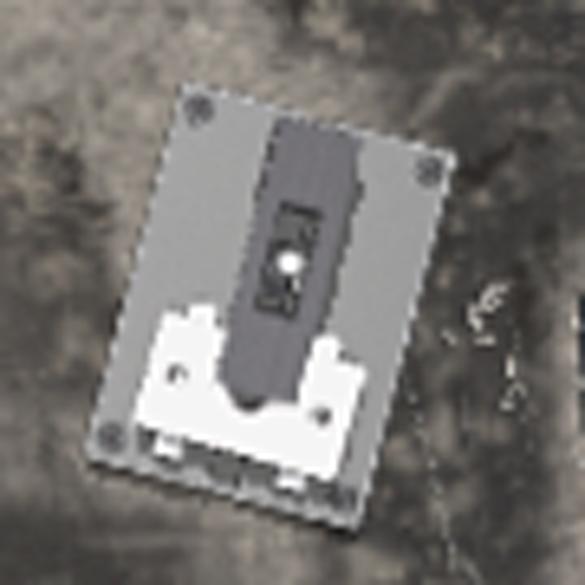

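View pics/sc15c.png

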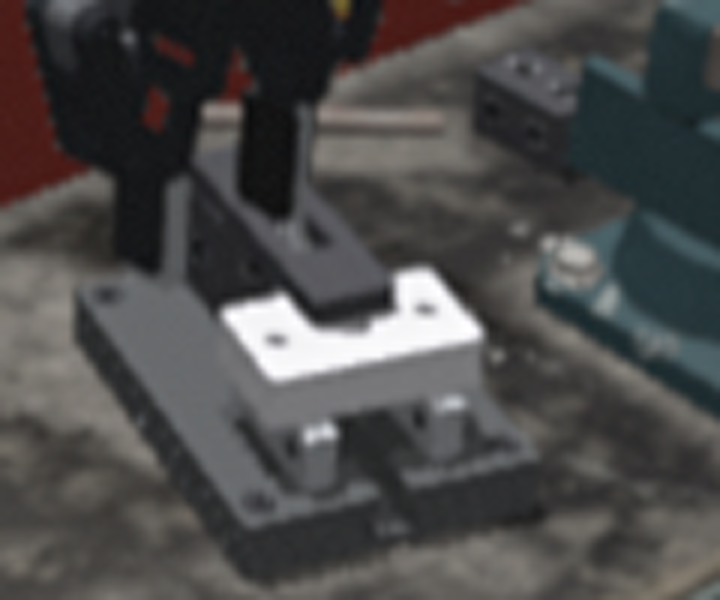

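View pics/top15f.png

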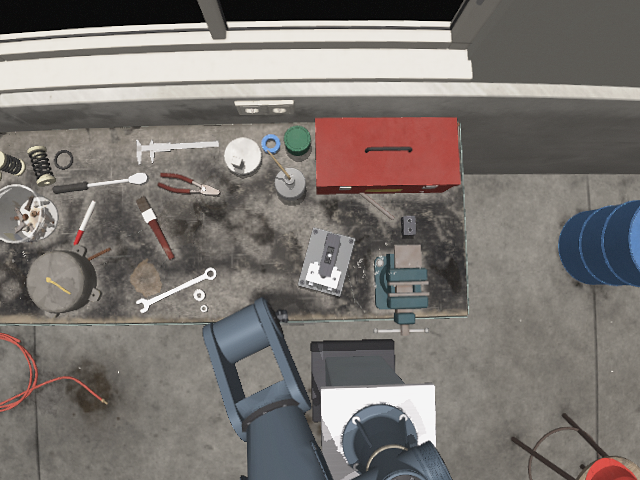

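The top view shows the strap over the stud (crop 290,262), with its near end on the aluminium block and its far end on the packing. Everything else on the bench is where it was, so I'm handing in.

```bash
python3 -c "
from rig import ctrl
print(ctrl.hand_in())"
```

```text
the job is handed in; nothing more can be done
None
```

The setup is done and handed in at about 57 s of the 125 s. I placed the parallels first, then the aluminium block, the tall packing block and the strap.

All positions below come from the top camera. They are distances along the slot from the stud, negative on your side, and sideways from the slot's centre line.

| Part | Along slot (mm) | Sideways (mm) | Notes |
|---|---|---|---|
| Parallels | −55 | −25 and +27 | in line with the slot |
| Aluminium block | −55 | about +1 | top 72 mm above the bench |
| Tall packing block | +41 | about +1 | top 72 mm, level with the aluminium block |
| Strap | +1 to +2 | about 0 | stud in its slot |

- **Strap level:** its top reads 84.1 mm at the near end and 84.4 mm at the far end, and it lies in line with the slot within about 1°. One rectangle fit gave about 8° off, but its outline was spoilt and came out wider than the strap. The other angle measure and the pictures both show it in line.
- **Block not quite square:** the aluminium block reads about 1.3° off square to the slot. I left it rather than risk disturbing the parallels.
- **Untouched items:** the short packing block, spanner and oil can look unmoved in the last top picture. I did not measure them again.
- **Contact:** at my readings between moves the wrist force stayed under 5 N. The gripper was open and clear of everything at hand-in.

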